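Make up two basement gift sets

TASK

Make up the two gifts. In the round tin, lay the wooden coaster flat in the middle and stand the candle upright on the middle of the coaster; in the rectangular tray, stand the tall jar near one end and the slim bottle near the other, both upright, with the bar of soap lying flat between them in the middle of the tray. Leave the squat jar where it is.

Things in the scene. Friction and masses are not known exactly. Their poses are not given: they have to be found in the camera images.
- tin: The round gift tin: plain aluminium, open, 186 mm across outside, 180 mm inside, walls 40 mm high and 3 mm thick, floor 3 mm thick. Fixed to the table. Origin: centre of its underside, on the table; z up.
- tray: The rectangular gift tray: pale wood, open, 254 mm long (its x) by 164 mm wide (its y) outside, 242 x 152 mm inside, walls 40 mm high and 6 mm thick, floor 6 mm thick, no dividers. Fixed to the table. Origin: centre of its underside, on the table; z up. The stock and some oddments (a roll of tape, a pack of gift tags, up to 18 mm high, 70 mm across) stand between tin and tray, at least 100 mm apart centre to centre.
- coaster_mid (a point): The round dark wooden coaster, flat disc 64 mm across, 16 mm thick, about 45 g. Lies flat on the table. Point: its centre, 8 mm above its underside; z up.
- candle_mid (a point): The candle: white wax in a plain steel cup with a short black wick, cylinder 50 mm across, 56 mm high (plus a thin 10 mm wick on top), about 160 g. Stands upright. Point: its centre, 28 mm above its underside; z up.
- jar_mid (a point): The tall jar: amber glass with paper label and brass lid, 58 mm across, 72 mm high (the lid is the top 14 mm, 42 mm across, narrower than the glass), about 240 g. Stands upright. Point: its centre, 36 mm above its underside; z up.
- bottle_mid (a point): The slim bottle: green glass with paper label and black cap, body 38 mm across up to 52 mm, then a narrow neck and a cap 25 mm across, 78 mm high in all, about 90 g. Stands upright. Point: its centre, 39 mm above its underside; z up.
- soap_mid (a point): The bar of soap: green block with a paper band, 46 mm (its x) by 78 mm (its y), 30 mm high, about 110 g. Lies flat. Point: its centre, 15 mm above its underside; z up.
- squat_mid (a point): The squat jar, same materials as the tall one but lower and wider: 64 mm across with a lid 62 mm across, 38 mm high. It belongs to neither gift. Stands upright. Point: its centre, 19 mm above its underside; z up.
There are look-alikes about, which are no part of the job. What is shaped like the part that bears soap_mid but turquoise is not meant. There is more than one size of the part that bears candle_mid; the job needs the smaller.

How it is judged:
By the outcome, as a careful person would: the job done as asked, in the order asked, and still so for the second after the job is handed in, with the robot touching nothing.
It also fails if it takes over 125 s, if anything falls off the work surface, if the arm or the gripper's body presses on something with over 40 N, if the wrist force passes 120 N, or if a joint passes its speed limit or range.

ROBOT

A 6-joint arm with a two-finger parallel gripper is mounted at the origin on the work surface. World frame = base frame: x ahead of the robot, y to its left, z up, the work surface at z = 0. Lengths are in mm, angles in degrees, forces in N, time in s.
With the tool pointing down it reaches from about 350 to 850 mm from the base axis. Payload 8.1 kg.
Tool frame: the origin (TCP) lies midway between the tips of the shut fingers; the grasp point (between the pads) lies 19 mm behind it (hold_point_z is the distance from the TCP to the grasp point, in mm); z points along the fingers, y is the direction in which the jaws open and shut (so a half turn about z gives the same grasp; the last joint's range is limited). The gripper opens to 85 mm and grips with 20 to 120 N. Pads are 22 mm wide; open, the fingers measure 114 mm over their backs; the gripper's body (76 mm by 85 mm) begins 54 mm behind the grasp point. The pads swing forward as they close: fully open they stand 13 mm farther back than shut.
Start: joints at [67.128, 7.471, 85.268, -0, 87.261, -4.893], TCP at [185.184, 570.712, 231.292] pointing down, gripper open.
Joint ranges: [-169.43, 169.43], [-51.17, 129.36], [1.28, 143.12], [-76.62, 256.62], [0, 156.53], [-152.29, 152.29]. Speed limits (degrees/s): [136.94, 136.94, 159.86, 180, 180, 180].

INTERFACE

Orientations are given as [roll, pitch, yaw] about the fixed x, y, z axes, in that order (R = Rz(yaw) Ry(pitch) Rx(roll)).
In Python, from bench import sense, snapshot, camera_params, hand_in, hold_point_z gives the robot as it stands.
- The arm moves only by the tool servo_tool, never from a script. Its argument "motion" is a list of rows, each a list of 7 numbers: the finger opening in mm, from 0 to 85.4, then the shift along the tool's x, y, z in mm, then the turn, a rotation vector about the tool's x, y, z in rad. A call has 1 to 10 rows; each row shifts and turns the pose as measured when the row begins, along the tool's axes as they then stand; what a row does not reach is not made up. A row lasts 1/10 s, in which the tool goes at most 50 mm and 8.59 degrees, less where a joint would pass 70% of its speed; a pose out of reach is approached as far as the arm can. A call with a gripper value outside its range is refused whole. The fingers move at their own pace and stop on an object; "force" is the grip in N (left out, the last holds). Time passes only in rows, so rows that do not move let the fingers close. It gives the time, the measured TCP pose, the force and the opening at its end, in the units of the state.
- sense(): the state, without advancing time (a new reading comes with each control period).
- snapshot(name): name is "side" or "top" or "wrist"; returns the picture (400x640x3 uint8, blue, green, red); there is no depth.
- camera_params(name): a dict with "fx", "fy", "cx", "cy" (pixels), "R" (3x3) and "t" (3): a world point X has camera coordinates R X + t; the wrist camera has in their place "tool_from_camera" (4x4, takes a point from camera to tool coordinates, whose origin is the TCP and whose axes are the flange's). Camera axes: x right, y down, z forward; pixel columns grow to the right and rows downward; lengths in mm; the calibration is good to about 2 mm. A picture is of the moment at which its call begins: read the wrist's pose just before it. camera_params takes no time and is no camera call.
- hand_in(): hands the job in, once; it reports no verdict.
The state is a dict: "time": time; "joint_pos": joint angles; "qd": joint speeds; "joint_efforts": joint torques, N m; "tool_pos": TCP position; "tcp_rot": TCP orientation; "ft_force": force on the tool from outside, world axes, zero at the start; "wrist_torque": the same for the moment, N m; "finger_gap": finger opening in mm.
Only numpy, scipy, OpenCV 4.12 (cv2) and the standard library are available. Lean on these libraries where they do the work, as an engineer would, in place of code of your own. Each camera call takes 0.05 s, during which the arm holds its last target. There are 200 camera calls.

## Working session

There is one attempt and no reset: what is moved stays moved. The work goes in short steps, Python scripts to look and compute and a tool call to move; the robot and the scene stay as the last step left them, time stands still between calls to the robot, and variables do not carry over. Pictures are saved under pics/ and viewed, about 12 in all and at most 16, crops included, and the job is handed in when it is done.

Besides the shell and the picture viewer there is one more tool, called after ">>>" in YAML: its name, and indented under it one key for each argument. servo_tool: Moves the arm, as the interface text tells. Its arguments: {"type":"object","properties":{"motion":{"type":"array"},"force":{"type":"number"}},"required":["motion"]}

```bash
mkdir -p pics; ls; python3 - <<'E'
from bench import *
import cv2
print(sense()); print(hold_point_z if not callable(hold_point_z) else hold_point_z())
for n in("top","side","wrist"):
    cv2.imwrite(f"pics/{n}0.png",snapshot(n)); print(n,camera_params(n))
E
```

```text
pics
{'time': 0.0, 'joint_pos': array([ 6.71268720e+01,  7.51341744e+00,  8.53305239e+01, -1.33923660e-03,
        8.72617546e+01, -4.89103734e+00]), 'qd': array([ 0.00594605, -0.02794358,  0.00854685, -0.01133621, -0.10746498,
        0.02578888]), 'joint_efforts': array([ 5.52809815e-04, -5.69381225e+01, -5.00562644e+01, -4.45437990e-04,
        1.41718818e-02, -3.24832206e-05]), 'tool_pos': array([184.98082645, 570.18651484, 230.25013242]), 'tcp_rot': array([-1.79894575e+02, -7.67903143e-03,  1.62017967e+02]), 'ft_force': array([ 0.73817837, -0.21035922,  0.29506379]), 'wrist_torque': array([-0.04283157, -0.01820828,  0.01745294]), 'finger_gap': 85.96317501830528}
18.700000000000003
top {'fx': 473.89659986440495, 'fy': 473.89659986440495, 'cx': 321.27278233081677, 'cy': 193.66800594235153, 'R': array([[ 0.02696968, -0.99916371,  0.03073294],
       [-0.99853817, -0.02836795, -0.04600844],
       [ 0.0468418 , -0.02944718, -0.99846818]]), 't': array([ -31.69449665,  514.05572328, 1193.1359328 ])}
side {'fx': 519.6319598518437, 'fy': 519.6319598518437, 'cx': 322.0483996575875, 'cy': 201.54405462197522, 'R': array([[ 0.96805635, -0.24994071, -0.01991328],
       [-0.18411561, -0.65469666, -0.733126  ],
       [ 0.17020088,  0.71337362, -0.67980124]]), 't': array([-512.53598041,  150.28643886, 1229.73362763])}
wrist {'fx': 334.6328689226135, 'fy': 334.6328689226135, 'cx': 318.99269008459305, 'cy': 199.80544994385966, 'tool_from_camera': array([[-1.75105552e-04, -9.46169753e-01, -3.23670770e-01,
         8.33804751e+01],
       [ 9.99999629e-01, -4.38826689e-04,  7.41800235e-04,
        -5.68800665e-01],
       [-8.43904318e-04, -3.23670520e-01,  9.46169479e-01,
        -1.41996210e+02],
       [ 0.00000000e+00,  0.00000000e+00,  0.00000000e+00,
         1.00000000e+00]])}
```

View pics/top0.png

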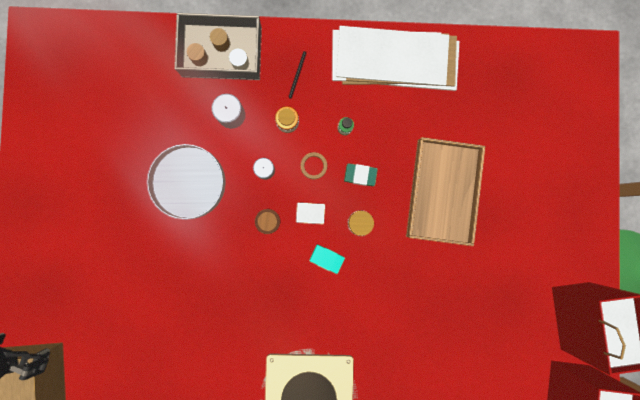

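View pics/side0.png

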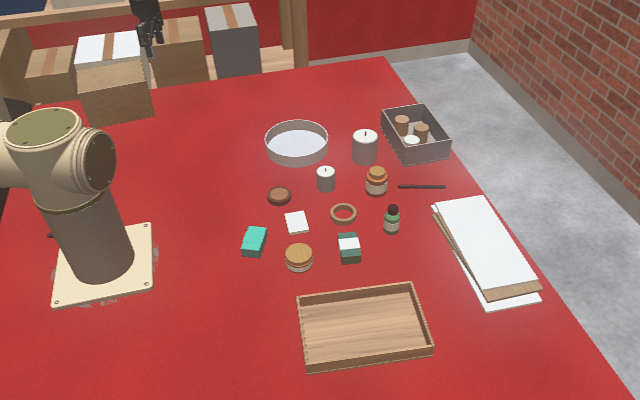

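The top view shows the tin at (186,182), small candle (263,168), coaster (267,221), tall jar (287,119), bottle (346,125), green soap (361,174), squat jar (361,222) and tray (446,192). The decoys are a big candle (227,108) and a turquoise bar (327,259). The side view agrees.

```bash
cat > h.py <<'E'
import numpy as np, cv2
from bench import *
from scipy.spatial.transform import Rotation as Ro
def tcp(s=None):
    s=s or sense(); T=np.eye(4); T[:3,:3]=Ro.from_euler('xyz',s['tcp_rot'],degrees=True).as_matrix(); T[:3,3]=s['tool_pos']; return T
def ray(name,uv,z,T=None):
    """pixel -> world point on plane z"""
    p=camera_params(name); d=np.array([(uv[0]-p['cx'])/p['fx'],(uv[1]-p['cy'])/p['fy'],1])
    if name=='wrist':
        M=T@p['tool_from_camera']; o=M[:3,3]; d=M[:3,:3]@d
    else:
        R=np.array(p['R']); o=-R.T@p['t']; d=R.T@d
    return o+d*(z-o[2])/d[2]
def blobs(img,amin=60):
    """non-red blobs"""
    h=cv2.cvtColor(img,cv2.COLOR_BGR2HSV)
    red=((h[...,0]<6)|(h[...,0]>172))&(h[...,1]>150)
    m=cv2.morphologyEx((~red).astype(np.uint8)*255,cv2.MORPH_OPEN,np.ones((3,3)))
    return [c for c in cv2.findContours(m,cv2.RETR_EXTERNAL,cv2.CHAIN_APPROX_NONE)[0] if cv2.contourArea(c)>amin]
E
python3 - <<'E'
from h import *
im=cv2.imread('pics/top0.png')
for c in blobs(im):
    (u,v),(w,hh),a=cv2.minAreaRect(c)
    if 140<u<500 and 90<v<300:
        ps=np.array([ray('top',q,0)[:2] for q in cv2.boxPoints(((u,v),(w,hh),a))])
        print(np.round((u,v,w,hh,a),1),[np.round(ray('top',(u,v),z)[:2]) for z in (0,40,70)],np.round(ps).tolist())
E
```

```text
[326.5 259.   32.2  20.1  26.6] [array([349., -36.]), array([352., -34.]), array([355., -33.])] [[343.0, 12.0], [389.0, -9.0], [354.0, -84.0], [308.0, -62.0]]
[360.5 222.5  25.   25.   90. ] [array([ 444., -121.]), array([ 445., -116.]), array([ 445., -113.])] [[475.0, -88.0], [477.0, -152.0], [413.0, -154.0], [411.0, -89.0]]
[267. 221.  24.  24.  90.] [array([442., 119.]), array([442., 116.]), array([442., 113.])] [[471.0, 150.0], [473.0, 89.0], [412.0, 87.0], [410.0, 148.0]]
[310.5 212.5  21.   29.   90. ] [array([466.,   9.]), array([466.,   9.]), array([466.,   9.])] [[492.0, 46.0], [494.0, -28.0], [440.0, -29.0], [438.0, 45.0]]
[360.5 174.2  31.6  20.4   9.5] [array([ 568., -118.]), array([ 565., -113.]), array([ 562., -110.])] [[548.0, -74.0], [600.0, -81.0], [589.0, -162.0], [537.0, -154.0]]
[263.5 167.5  21.   21.   90. ] [array([578., 132.]), array([574., 129.]), array([571., 126.])] [[605.0, 160.0], [606.0, 106.0], [552.0, 105.0], [551.0, 158.0]]
[313. 165.  26.  26.  90.] [array([589.,   5.]), array([584.,   6.]), array([581.,   6.])] [[621.0, 40.0], [623.0, -27.0], [556.0
[... 301 characters left out ...]
.0], [672.0, -265.0], [656.0, -444.0], [391.0, -414.0]]
[345.5 125.5  17.   15.   90. ] [array([694., -76.]), array([686., -73.]), array([680., -70.])] [[715.0, -56.0], [717.0, -95.0], [672.0, -96.0], [671.0, -57.0]]
[286.5 119.   26.   23.   90. ] [array([706.,  77.]), array([698.,  75.]), array([691.,  74.])] [[739.0, 108.0], [741.0, 49.0], [673.0, 47.0], [671.0, 106.0]]
[228.  110.   38.2  29.7  45. ] [array([724., 228.]), array([715., 221.]), array([709., 216.])] [[730.0, 290.0], [786.0, 238.0], [718.0, 166.0], [662.0, 218.0]]
[319.5 147.  294.  639.   90. ] [array([636., -10.]), array([630.,  -9.]), array([626.,  -8.])] [[989.0, 820.0], [1058.0, -854.0], [278.0, -850.0], [242.0, 777.0]]
```

```bash
cat >> h.py <<'E'
def plan(x,y,z,yaw=None,n=None,grip=None):
    """print rows in tool axes towards a world pose, tool kept pointing down"""
    s=sense(); T=tcp(s); p=T[:3,3]; y0=np.degrees(np.arctan2(T[1,0],T[0,0]))
    dy=0 if yaw is None else (yaw-y0+180)%360-180
    d=np.array([x,y,z])-p; n=n or int(max(np.ceil(np.linalg.norm(d)/48),np.ceil(abs(dy)/8.2),1))
    R1=Ro.from_euler('zx',[y0+dy,180],degrees=True) if 0 else Ro.from_euler('xyz',[180,0,y0+dy],degrees=True)
    rv=Ro.from_matrix(T[:3,:3]).inv()*R1; rv=rv.as_rotvec()
    for i in range(n):
        R=Ro.from_matrix(T[:3,:3])*Ro.from_rotvec(rv*i/n)
        print([grip if grip is not None else 85]+np.round(R.inv().apply(d/n),1).tolist()+np.round(rv/n,3).tolist(),end=',\n')
    print('at',np.round(p,1),'yaw',round(y0,1),'n',n,'gap',round(s['finger_gap'],1),'t',round(s['time'],2),'F',np.round(s['ft_force'],1))
if __name__=='__main__':
    import sys; plan(*[float(a) if i!=4 else int(a) for i,a in enumerate(sys.argv[1:])])
E
python3 h.py 500 230 330 90
```

```text
[85, -40.5, -22.7, -9.9, -0.0, 0.0, 0.126],
[85, -43.0, -17.4, -9.9, -0.0, 0.0, 0.126],
[85, -44.8, -11.9, -9.9, -0.0, 0.0, 0.126],
[85, -46.0, -6.2, -9.9, -0.0, 0.0, 0.126],
[85, -46.4, -0.4, -9.9, -0.0, 0.0, 0.126],
[85, -46.0, 5.5, -9.9, -0.0, 0.0, 0.126],
[85, -45.0, 11.2, -10.0, -0.0, 0.0, 0.126],
[85, -43.2, 16.8, -10.0, -0.0, 0.0, 0.126],
[85, -40.8, 22.0, -10.0, -0.0, 0.0, 0.126],
[85, -37.7, 27.0, -10.0, -0.0, 0.0, 0.126],
at [185.  570.3 230.5] yaw 162.0 n 10 gap 85.5 t 0.15 F [ 0.2 -0.3  0.8]
```

>>> servo_tool:
  motion:
    - [85, -40, -23, -10, 0, 0, 0.126]
    - [85, -43, -17, -10, 0, 0, 0.126]
    - [85, -45, -12, -10, 0, 0, 0.126]
    - [85, -46, -6, -10, 0, 0, 0.126]
    - [85, -46, 0, -10, 0, 0, 0.126]
    - [85, -46, 5, -10, 0, 0, 0.126]
    - [85, -45, 11, -10, 0, 0, 0.126]
    - [85, -43, 17, -10, 0, 0, 0.126]
    - [85, -41, 22, -10, 0, 0, 0.126]
    - [85, -38, 27, -10, 0, 0, 0.126]
  force: 40

```text
time: 1.15
tool_pos: [497.8, 214.2, 328.3]
tcp_rot: [-179.6, 0.4, 87.7]
ft_force: [1.0, 0.2, 0.6]
finger_gap: 85.2
```

```bash
python3 - <<'E'
from h import *
print(np.round(tcp(),3)); 
T=tcp(); im=snapshot('wrist'); cv2.imwrite('pics/w1.png',im); np.save('w1T.npy',T)
for c in blobs(im,200):
    (u,v),(w,hh),a=cv2.minAreaRect(c); print(np.round((u,v,w,hh,a),1),[np.round(ray('wrist',(u,v),z,T)[:2]) for z in (8,40,56)])
E
```

```text
[[ 4.00000e-02  9.99000e-01 -7.00000e-03  4.97837e+02]
 [ 9.99000e-01 -4.00000e-02 -7.00000e-03  2.14249e+02]
 [-8.00000e-03 -7.00000e-03 -1.00000e+00  3.28284e+02]
 [ 0.00000e+00  0.00000e+00  0.00000e+00  1.00000e+00]]
[295.5 346.5  45.   39.   90. ] [array([ 441., -130.]), array([ 445., -100.]), array([447., -85.])]
[369.3 340.9  33.4  48.7   4.8] [array([ 568., -122.]), array([564., -93.]), array([561., -78.])]
[381.5 277.   42.   43.   90. ] [array([586.,   3.]), array([581.,  24.]), array([578.,  34.])]
[304.5 276.   42.   33.   90. ] [array([464.,  10.]), array([467.,  30.]), array([468.,  40.])]
[535.  242.9  78.6   5.   13.6] [array([819.,  55.]), array([797.,  72.]), array([786.,  80.])]
[319.5 308.  182.  639.   90. ] [array([486., -52.]), array([487., -28.]), array([487., -16.])]
[463.8 242.3  59.4  43.1  45. ] [array([710.,  60.]), array([696.,  76.]), array([689.,  85.])]
[284.5 213.5  41.   41.   90. ] [array([440., 117.]), array([445., 130.]), array([447., 136.])]
[376.1 209.7  47.9  38.9  63.4] [array([576., 118.]), array([571., 131.]), array([568., 137.])]
[491.2 143.7  85.7  63.6   8.7] [array([733., 210.]), array([717., 216.]), array([709., 219.])]
[586.5 107.  180.  105.   90. ] [array([852., 254.]), array([828., 257.]), array([816., 258.])]
[348.  70. 140. 158.  90.] [array([537., 312.]), array([535., 311.]), array([533., 311.])]
```

View pics/w1.png

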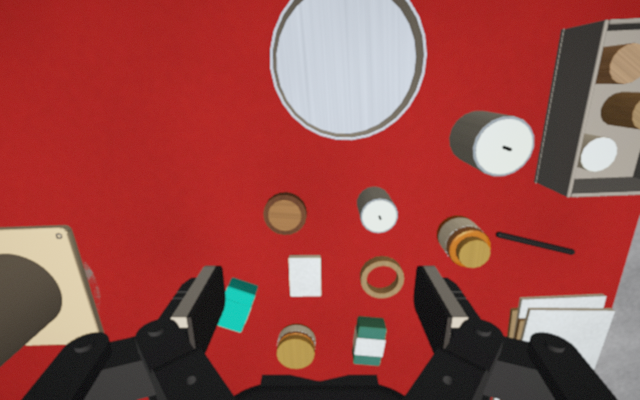

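The wrist view shows the tin (cut at the top, rim columns 270–427, bottom row 139), the coaster (285,213), the candle top (379,216) and the tall jar lid (470,250). I'll fit the tin's rim in both views by rays, then go for the coaster.

```bash
cat >> h.py <<'E'
def circ(P):
    P=np.asarray(P); A=np.c_[2*P,np.ones(len(P))]; s=np.linalg.lstsq(A,(P**2).sum(1),rcond=None)[0]
    return s[:2],np.sqrt(s[2]+s[:2]@s[:2])
E
python3 - <<'E'
from h import *
T=np.load('w1T.npy'); im=cv2.imread('pics/w1.png')
c=[c for c in blobs(im,200) if abs(cv2.minAreaRect(c)[0][0]-348)<3][0][:,0]
P=[ray('wrist',q,40,T)[:2] for q in c if q[1]>15]
print(circ(P))
im=cv2.imread('pics/top0.png')
c=[c for c in blobs(im,200) if abs(cv2.minAreaRect(c)[0][0]-185)<3][0][:,0]
P=[ray('top',q,40)[:2] for q in c if q[0]<186]   # far side: the rim
print('top',circ(P))
for uv in ((379,216),(380,217)): print('candle',ray('wrist',uv,56,T))
E
python3 h.py 441 118 60 90
```

```text
(array([534.03080141, 320.76978588]), np.float64(93.3005006229897))
top (array([532.55375871, 316.44243203]), np.float64(98.87147458390463))
candle [572.37711091 127.78833211  56.        ]
candle [573.73304884 126.30069308  56.        ]
[85, -13.0, -8.0, 38.7, -0.0, 0.001, -0.008],
[85, -13.0, -8.1, 38.7, -0.0, 0.001, -0.008],
[85, -13.0, -8.2, 38.7, -0.0, 0.001, -0.008],
[85, -13.0, -8.3, 38.6, -0.0, 0.001, -0.008],
[85, -13.0, -8.4, 38.6, -0.0, 0.001, -0.008],
[85, -13.0, -8.5, 38.6, -0.0, 0.001, -0.008],
[85, -12.9, -8.6, 38.6, -0.0, 0.001, -0.008],
at [502.2 208.5 329.8] yaw 86.9 n 7 gap 84.8 t 1.2 F [-0.8 -4.1  0.3]
```

>>> servo_tool:
  motion:
    - [85, -13, -8, 38, 0, 0, -0.008]
    - [85, -13, -8, 39, 0, 0, -0.008]
    - [85, -13, -8, 39, 0, 0, -0.008]
    - [85, -13, -8, 39, 0, 0, -0.008]
    - [85, -13, -8, 39, 0, 0, -0.008]
    - [85, -13, -9, 38, 0, 0, -0.008]
    - [85, -13, -9, 38, 0, 0, -0.008]
    - [85, 0, 0, 0, 0, 0, 0]

```text
time: 2.0
tool_pos: [440.2, 111.5, 51.8]
tcp_rot: [180.0, 0.5, 90.0]
ft_force: [-1.6, 1.1, -0.1]
finger_gap: 84.9
```

```bash
python3 - <<'E'
from h import *
T=tcp(); im=snapshot('wrist'); cv2.imwrite('pics/w2.png',im); print(np.round(T,3))
for c in blobs(im,200):
    (u,v),(w,hh),a=cv2.minAreaRect(c); print(np.round((u,v,w,hh,a),1),[np.round(ray('wrist',(u,v),z,T)[:2]) for z in (8,16)])
E
python3 h.py 441 118 0 90
```

```text
[[ 0.00000e+00  1.00000e+00  0.00000e+00  4.40162e+02]
 [ 1.00000e+00 -0.00000e+00 -8.00000e-03  1.11480e+02]
 [-8.00000e-03  0.00000e+00 -1.00000e+00  5.18230e+01]
 [ 0.00000e+00  0.00000e+00  0.00000e+00  1.00000e+00]]
[319.5 332.  134.  591.   90. ] [array([440.,  35.]), array([440.,  42.])]
[320.5 220.  104.  107.   90. ] [array([441., 118.]), array([441., 121.])]
[570.3 224.5 159.1 110.   18.4] [array([591., 115.]), array([585., 118.])]
[507.    7.5  15.  138.   90. ] [array([532., 230.]), array([528., 229.])]
[85, 3.0, -1.1, 27.5, 0.002, 0.004, -0.0],
[85, 2.9, -1.1, 27.5, 0.002, 0.004, -0.0],
at [443.  112.5  55.1] yaw 90.0 n 2 gap 84.8 t 2.05 F [0.5 0.1 0.4]
```

View pics/w2.png

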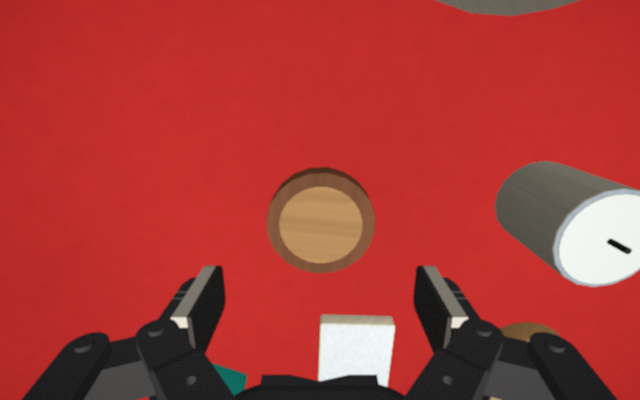

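>>> servo_tool:
  motion:
    - [85, 3, -1, 20, 0, 0.004, 0]
    - [85, 3, -1, 20, 0, 0.004, 0]
    - [85, 0, 0, 14, 0, 0, 0]
    - [85, 0, 0, 2, 0, 0, 0]
    - [85, 0, 0, 0, 0, 0, 0]

```text
time: 2.55
tool_pos: [452.8, 122.7, 9.4]
tcp_rot: [178.7, -0.3, 90.0]
ft_force: [0.0, 0.9, 0.7]
finger_gap: 84.9
```

```bash
python3 h.py 441 119 -2 90
```

```text
[85, -3.7, -12.1, 11.1, 0.023, -0.004, 0.0],
at [452.8 122.7   9.4] yaw 90.0 n 1 gap 84.9 t 2.55 F [0.  0.9 0.7]
```

>>> servo_tool:
  motion:
    - [85, -3.5, -12, 0, 0.023, -0.004, 0]
    - [85, 0, 0, 0, 0, 0, 0]
    - [85, 0, 0, 0, 0, 0, 0]

```text
time: 2.85
tool_pos: [442.4, 119.5, 12.4]
tcp_rot: [179.9, -0.0, 90.0]
ft_force: [0.9, -0.5, -0.6]
finger_gap: 85.1
```

```bash
python3 h.py 441 119 -2 90
```

```text
[85, -0.5, -1.4, 14.4, 0.002, -0.001, 0.0],
at [442.4 119.5  12.4] yaw 90.0 n 1 gap 85.1 t 2.85 F [ 0.9 -0.5 -0.6]
```

>>> servo_tool:
  motion:
    - [85, 0, -1.5, 6, 0, 0, 0]
    - [85, 0, 0, 6, 0, 0, 0]
    - [85, 0, 0, 0, 0, 0, 0]
    - [85, 0, 0, 0, 0, 0, 0]

```text
time: 3.25
tool_pos: [441.2, 119.3, -0.1]
tcp_rot: [179.8, -0.0, 90.0]
ft_force: [0.5, -0.5, -0.4]
finger_gap: 85.2
```

```bash
python3 h.py 441 119 -2 90
```

```text
[85, -0.4, -0.2, 1.9, 0.003, -0.001, 0.0],
at [ 4.412e+02  1.193e+02 -1.000e-01] yaw 90.0 n 1 gap 85.2 t 3.25 F [ 0.5 -0.5 -0.4]
```

>>> servo_tool:
  motion:
    - [85, 0, 0, 1, 0, 0, 0]
    - [50, 0, 0, 0, 0, 0, 0]
    - [50, 0, 0, 0, 0, 0, 0]
    - [50, 0, 0, 0, 0, 0, 0]
    - [50, 0, 0, 0, 0, 0, 0]
    - [50, 0, 0, 0, 0, 0, 0]
  force: 40

```text
time: 3.85
tool_pos: [441.4, 119.4, -0.7]
tcp_rot: [179.8, -0.0, 90.0]
ft_force: [-0.2, -0.2, -0.5]
finger_gap: 62.4
```

```bash
python3 h.py 441 119 60 90 4; python3 h.py 534 321 60 90 7
```

```text
[85, -0.1, -0.1, -15.2, 0.001, -0.0, 0.0],
[85, -0.1, -0.1, -15.2, 0.001, -0.0, 0.0],
[85, -0.1, -0.1, -15.2, 0.001, -0.0, 0.0],
[85, -0.1, -0.1, -15.2, 0.001, -0.0, 0.0],
at [441.4 119.4  -0.7] yaw 90.0 n 4 gap 62.4 t 3.85 F [-0.2 -0.2 -0.5]
[85, 28.8, 13.3, -8.6, 0.0, -0.0, 0.0],
[85, 28.8, 13.3, -8.6, 0.0, -0.0, 0.0],
[85, 28.8, 13.2, -8.6, 0.0, -0.0, 0.0],
[85, 28.8, 13.2, -8.6, 0.0, -0.0, 0.0],
[85, 28.8, 13.2, -8.6, 0.0, -0.0, 0.0],
[85, 28.8, 13.2, -8.7, 0.0, -0.0, 0.0],
[85, 28.8, 13.2, -8.7, 0.0, -0.0, 0.0],
at [441.4 119.4  -0.7] yaw 90.0 n 7 gap 62.4 t 3.85 F [-0.2 -0.2 -0.5]
```

>>> servo_tool:
  motion:
    - [50, 0, 0, -25, 0, 0, 0]
    - [50, 0, 0, -45, 0, 0, 0]
    - [50, 20, 9, -45, 0, 0, 0]
    - [50, 40, 18, 0, 0, 0, 0]
    - [50, 40, 18, 0, 0, 0, 0]
    - [50, 40, 18, 0, 0, 0, 0]
    - [50, 40, 18, 0, 0, 0, 0]
    - [50, 20, 9, 0, 0, 0, 0]
    - [50, 0, 0, 0, 0, 0, 0]

```text
time: 4.75
tool_pos: [533.9, 327.1, 118.8]
tcp_rot: [179.8, -0.2, 89.8]
ft_force: [-0.7, -0.7, -0.7]
finger_gap: 61.7
```

```bash
python3 - <<'E'
from h import *
T=tcp(); im=snapshot('wrist'); cv2.imwrite('pics/w3.png',im); np.save('w3T.npy',T)
E
python3 h.py 534 321 60 90
```

```text
[85, -2.5, 0.2, 29.2, 0.002, -0.001, -0.002],
[85, -2.5, 0.3, 29.2, 0.002, -0.001, -0.002],
at [533.3 326.  118.5] yaw 89.8 n 2 gap 62.0 t 4.8 F [-0.4 -1.   0.5]
```

View pics/w3.png

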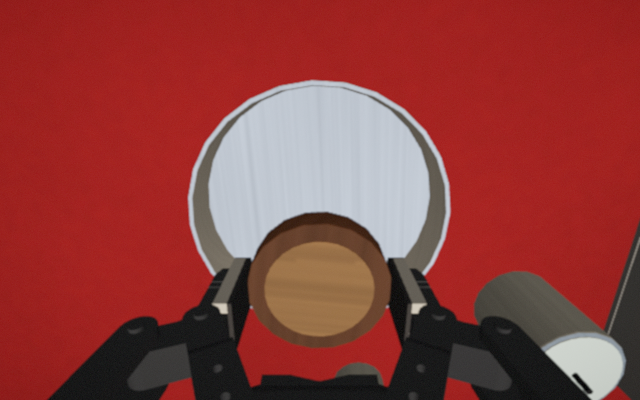

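```bash
python3 - <<'E'
from h import *
T=np.load('w3T.npy'); im=cv2.imread('pics/w3.png'); 
c=max([c for c in blobs(im,200)],key=lambda c: cv2.contourArea(c) if cv2.boundingRect(c)[1]<120 and cv2.boundingRect(c)[0]<250 else 0)[:,0]
P=[ray('wrist',q,40,T)[:2] for q in c if q[1]<245 and q[0]<460]
print(cv2.boundingRect(c),circ(P),len(P))
print('tcp',T[:3,3],'coaster',ray('wrist',(319.5,289),T[2,3]+16.5,T))
E
```

```text
(49, 79, 591, 321) (array([534.13240738, 321.11193039]), np.float64(92.61521435456297)) 444
tcp [533.86959161 327.10679123 118.75078134] coaster [533.96780177 326.05650845 135.25078134]
```

>>> servo_tool:
  motion:
    - [50, -2, 0.5, 30, 0, 0, 0]
    - [50, -2, 0, 30, 0, 0, 0]
    - [50, 0, 0, 20, 0, 0, 0]
    - [50, 0, 0, 12, 0, 0, 0]
    - [50, 0, 0, 0, 0, 0, 0]
    - [50, 0, 0, 0, 0, 0, 0]
    - [50, 0, 0, 0, 0, 0, 0]

```text
time: 5.5
tool_pos: [533.7, 317.1, 25.4]
tcp_rot: [179.8, -0.1, 89.6]
ft_force: [-0.1, -0.3, -0.2]
finger_gap: 62.3
```

```bash
python3 h.py 534 322 4 90
```

```text
[85, 4.9, 0.2, 21.4, 0.004, -0.001, -0.006],
at [533.7 317.1  25.4] yaw 89.6 n 1 gap 62.3 t 5.5 F [-0.1 -0.3 -0.2]
```

>>> servo_tool:
  motion:
    - [50, 5, 0, 6, 0, 0, -0.006]
    - [50, 0, 0, 6, 0, 0, 0]
    - [50, 0, 0, 5, 0, 0, 0]
    - [50, 0, 0, 0, 0, 0, 0]
    - [50, 0, 0, 0, 0, 0, 0]

```text
time: 6.0
tool_pos: [536.2, 324.0, 10.5]
tcp_rot: [179.5, -0.2, 90.0]
ft_force: [0.3, 0.5, 0.2]
finger_gap: 62.3
```

```bash
python3 h.py 534 322 3 90
```

```text
[85, -2.0, -2.2, 7.5, 0.009, -0.004, 0.001],
at [536.2 324.   10.5] yaw 90.0 n 1 gap 62.3 t 6.0 F [0.3 0.5 0.2]
```

>>> servo_tool:
  motion:
    - [50, -2, -2, 3, 0.008, 0, 0]
    - [50, 0, 0, 3, 0, 0, 0]
    - [50, 0, 0, 0, 0, 0, 0]
    - [50, 0, 0, 0, 0, 0, 0]

```text
time: 6.4
tool_pos: [534.0, 321.7, 4.0]
tcp_rot: [180.0, -0.2, 90.0]
ft_force: [0.1, 0.3, -0.9]
finger_gap: 62.0
```

```bash
python3 h.py 534 322 3 90
```

```text
[85, 0.3, 0.0, 1.0, 0.0, -0.004, 0.001],
at [534.  321.7   4. ] yaw 90.0 n 1 gap 62.0 t 6.4 F [ 0.1  0.3 -0.9]
```

>>> servo_tool:
  motion:
    - [50, 0, 0, 1.5, 0, 0, 0]
    - [50, 0, 0, 0, 0, 0, 0]
    - [80, 0, 0, 0, 0, 0, 0]
    - [80, 0, 0, 0, 0, 0, 0]
    - [80, 0, 0, 0, 0, 0, 0]
    - [80, 0, 0, -15, 0, 0, 0]
    - [80, 0, 0, -35, 0, 0, 0]
    - [80, 0, 0, -50, 0, 0, 0]
    - [80, 0, 0, -20, 0, 0, 0]
    - [80, 0, 0, 0, 0, 0, 0]

```text
time: 7.4
tool_pos: [533.4, 321.0, 129.9]
tcp_rot: [-180.0, -0.2, 90.0]
ft_force: [1.1, 0.3, 0.6]
finger_gap: 80.0
```

```bash
python3 - <<'E'
from h import *
T=tcp(); im=snapshot('wrist'); cv2.imwrite('pics/w4.png',im); np.save('w4T.npy',T); print(np.round(T[:3,3],1),sense()['finger_gap'])
h=cv2.cvtColor(im,cv2.COLOR_BGR2HSV); m=((h[...,0]>6)&(h[...,0]<25)&(h[...,1]>70)&(h[...,2]>60)).astype(np.uint8)*255; m[:,:200]=0;m[:,460:]=0; m[:80]=0
m=cv2.morphologyEx(m,cv2.MORPH_OPEN,np.ones((5,5)))
for c in cv2.findContours(m,0,1)[0]:
    if cv2.contourArea(c)>200: e=cv2.fitEllipse(c); print(e, ray('wrist',e[0],19,T))
E
python3 h.py 573 128 125 90
```

```text
[533.4 321.  129.9] 79.69573067665216
((319.8520202636719, 194.60427856445312), (74.15929412841797, 75.67533111572266), 87.74816131591797) [534.02167224 322.35683838  19.        ]
[85, -38.6, 7.9, 0.6, -0.0, -0.001, 0.0],
[85, -38.6, 7.9, 0.7, -0.0, -0.001, 0.0],
[85, -38.6, 7.9, 0.7, -0.0, -0.001, 0.0],
[85, -38.6, 7.9, 0.7, -0.0, -0.001, 0.0],
[85, -38.6, 7.9, 0.7, -0.0, -0.001, 0.0],
at [533.4 321.  128.9] yaw 90.0 n 5 gap 79.7 t 7.45 F [0.3 0.7 1.6]
```

View pics/w4.png

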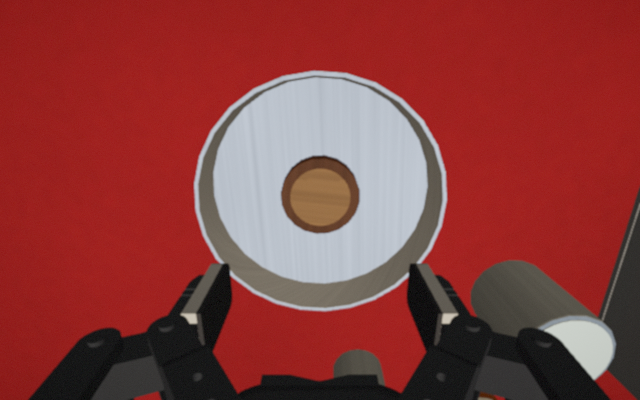

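The coaster lies flat in the middle of the tin, at about (534,321.5) (ellipse at (320,195)). Next is the candle.

>>> servo_tool:
  motion:
    - [80, -38, 8, 0, 0, 0, 0]
    - [80, -39, 8, 0, 0, 0, 0]
    - [80, -39, 8, 0, 0, 0, 0]
    - [80, -39, 8, 0, 0, 0, 0]
    - [80, -38, 8, 0, 0, 0, 0]
    - [80, 0, 0, 0, 0, 0, 0]
    - [80, 0, 0, 0, 0, 0, 0]

```text
time: 8.15
tool_pos: [568.9, 121.4, 117.7]
tcp_rot: [-179.3, -0.1, 90.2]
ft_force: [0.3, 0.9, -0.0]
finger_gap: 80.0
```

```bash
python3 - <<'E'
from h import *
T=tcp(); im=snapshot('wrist'); cv2.imwrite('pics/w5.png',im); print(np.round(T[:3,3],1))
h=cv2.cvtColor(im,cv2.COLOR_BGR2HSV); m=((h[...,1]<40)&(h[...,2]>190)).astype(np.uint8)*255; m[:,:230]=0;m[:,410:]=0; m[:80]=0
m=cv2.morphologyEx(m,cv2.MORPH_CLOSE,np.ones((9,9)))
for c in cv2.findContours(m,0,1)[0]:
    if cv2.contourArea(c)>200: e=cv2.fitEllipse(c); print(e, ray('wrist',e[0],56,T))
E
python3 h.py 573 128 60 90
```

```text
[568.9 121.4 117.7]
((325.674560546875, 209.1588592529297), (64.07071685791016, 68.46604919433594), 89.64179229736328) [572.33642872 128.50503907  56.        ]
[85, 3.2, 2.5, 28.8, -0.007, -0.0, 0.002],
[85, 3.2, 2.3, 28.8, -0.007, -0.0, 0.002],
at [568.7 121.5 117.6] yaw 90.2 n 2 gap 80.0 t 8.2 F [ 0.9 -0.4 -0.5]
```

>>> servo_tool:
  motion:
    - [80, 4, 2, 20, -0.007, 0, 0]
    - [80, 3, 2, 20, -0.007, 0, 0]
    - [80, 0, 0, 20, 0, 0, 0]
    - [80, 0, 0, 0, 0, 0, 0]
    - [80, 0, 0, 0, 0, 0, 0]

```text
time: 8.7
tool_pos: [570.2, 134.7, 54.0]
tcp_rot: [-179.9, -0.1, 90.6]
ft_force: [-0.2, 0.2, 0.6]
finger_gap: 80.2
```

```bash
python3 h.py 572.5 128.5 12 90
```

```text
[85, -6.3, 2.3, 42.0, -0.001, -0.002, 0.01],
at [570.2 134.7  54. ] yaw 90.6 n 1 gap 80.2 t 8.7 F [-0.2  0.2  0.6]
```

>>> servo_tool:
  motion:
    - [80, -6, 2.5, 4, 0, 0, 0]
    - [80, 0, 0, 8, 0, 0, 0]
    - [80, 0, 0, 8, 0, 0, 0]
    - [80, 0, 0, 8, 0, 0, 0]
    - [80, 0, 0, 8, 0, 0, 0]
    - [80, 0, 0, 4, 0, 0, 0]
    - [80, 0, 0, 0, 0, 0, 0]
    - [80, 0, 0, 0, 0, 0, 0]

```text
time: 9.5
tool_pos: [574.6, 129.3, 13.1]
tcp_rot: [179.9, -0.1, 90.6]
ft_force: [0.4, -0.9, 0.0]
finger_gap: 80.1
```

```bash
python3 h.py 572.5 128.5 12 90
```

```text
[85, -0.8, -2.1, 1.1, 0.002, -0.002, 0.011],
at [574.6 129.3  13.1] yaw 90.6 n 1 gap 80.1 t 9.5 F [ 0.4 -0.9  0. ]
```

>>> servo_tool:
  motion:
    - [80, -1, -2, 0, 0, 0, 0]
    - [35, 0, 0, 0, 0, 0, 0]
    - [35, 0, 0, 0, 0, 0, 0]
    - [35, 0, 0, 0, 0, 0, 0]
    - [35, 0, 0, 0, 0, 0, 0]
    - [35, 0, 0, 0, 0, 0, 0]
    - [35, 0, 0, 0, 0, 0, 0]
  force: 40

```text
time: 10.2
tool_pos: [573.1, 128.3, 14.3]
tcp_rot: [179.8, -0.2, 90.6]
ft_force: [-0.0, -0.3, -0.9]
finger_gap: 49.3
```

```bash
python3 h.py 534 321.5 100 90
```

```text
[85, 38.8, -7.3, -17.1, 0.001, -0.001, 0.002],
[85, 38.7, -7.4, -17.1, 0.001, -0.001, 0.002],
[85, 38.7, -7.5, -17.1, 0.001, -0.001, 0.002],
[85, 38.7, -7.6, -17.1, 0.001, -0.001, 0.002],
[85, 38.7, -7.7, -17.1, 0.001, -0.001, 0.002],
at [573.1 128.3  14.3] yaw 90.6 n 5 gap 49.3 t 10.2 F [-0.  -0.3 -0.9]
```

>>> servo_tool:
  motion:
    - [35, 0, 0, -25, 0, 0, 0]
    - [35, 0, 0, -45, 0, 0, 0]
    - [35, 20, -4, -20, 0, 0, 0]
    - [35, 38, -8, 0, 0, 0, 0]
    - [35, 38, -8, 0, 0, 0, 0]
    - [35, 38, -8, 0, 0, 0, 0]
    - [35, 38, -8, 0, 0, 0, 0]
    - [35, 20, -4, 0, 0, 0, 0]
    - [35, 0, 0, 0, 0, 0, 0]
    - [35, 0, 0, 0, 0, 0, 0]

```text
time: 11.2
tool_pos: [528.2, 325.9, 107.2]
tcp_rot: [179.9, -0.2, 90.5]
ft_force: [1.2, -0.3, -0.4]
finger_gap: 49.3
```

```bash
python3 h.py 534 321.5 60 90; python3 - <<'E'
from h import *
T=tcp(); im=snapshot('wrist'); cv2.imwrite('pics/w6.png',im); print(np.round(T,3))
h=cv2.cvtColor(im,cv2.COLOR_BGR2HSV); m=((h[...,1]<40)&(h[...,2]>190)).astype(np.uint8)*255; m[:,:230]=0;m[:,410:]=0; m[:225]=0
m=cv2.morphologyEx(m,cv2.MORPH_CLOSE,np.ones((9,9)))
for c in cv2.findContours(m,0,1)[0]:
    if cv2.contourArea(c)>200: e=cv2.fitEllipse(c); print(e, ray('wrist',e[0],T[2,3]-14.3+56,T))
E
```

```text
[85, -4.6, 5.7, 47.2, 0.002, -0.003, 0.009],
at [528.2 325.9 107.2] yaw 90.5 n 1 gap 49.3 t 11.2 F [ 1.2 -0.3 -0.4]
[[-9.00000e-03  1.00000e+00  2.00000e-03  5.28213e+02]
 [ 1.00000e+00  9.00000e-03  3.00000e-03  3.25907e+02]
 [ 3.00000e-03  2.00000e-03 -1.00000e+00  1.07163e+02]
 [ 0.00000e+00  0.00000e+00  0.00000e+00  1.00000e+00]]
((319.0064392089844, 324.5301818847656), (100.3351821899414, 122.14550018310547), 89.54737091064453) [528.07605944 326.63283807 148.86279481]
((390.15966796875, 242.60006713867188), (40.28560256958008, 53.595542907714844), 117.73728942871094) [551.40209201 359.61013168 148.86279481]
((251.01852416992188, 239.9790496826172), (37.51218032836914, 54.62748718261719), 68.99263763427734) [505.3235954  360.22265432 148.86279481]
```

View pics/w6.png

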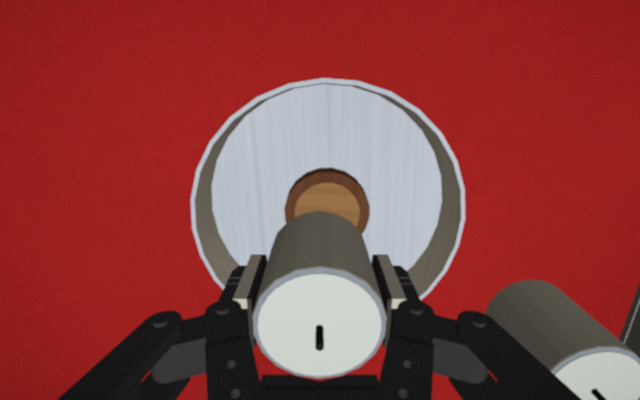

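The candle is held upright and centred between the fingers (top at (319,324)). I'll lower it onto the coaster in small steps.

>>> servo_tool:
  motion:
    - [35, -4.5, 6, 5, 0, 0, 0.009]
    - [35, 0, 0, 10, 0, 0, 0]
    - [35, 0, 0, 10, 0, 0, 0]
    - [35, 0, 0, 10, 0, 0, 0]
    - [35, 0, 0, 10, 0, 0, 0]
    - [35, 0, 0, 8, 0, 0, 0]
    - [35, 0, 0, 5, 0, 0, 0]
    - [35, 0, 0, 0, 0, 0, 0]
    - [35, 0, 0, 0, 0, 0, 0]

```text
time: 12.15
tool_pos: [534.9, 315.8, 41.3]
tcp_rot: [-179.9, -0.0, 89.6]
ft_force: [0.0, 0.2, -1.5]
finger_gap: 49.4
```

```bash
python3 h.py 534 321.5 33.5 90
```

```text
[85, 5.7, -1.0, 7.8, -0.002, -0.001, -0.007],
at [534.9 315.8  41.3] yaw 89.6 n 1 gap 49.4 t 12.15 F [ 0.   0.2 -1.5]
```

>>> servo_tool:
  motion:
    - [35, 5.5, -1, 0, 0, 0, -0.007]
    - [35, 0, 0, 3, 0, 0, 0]
    - [35, 0, 0, 2, 0, 0, 0]
    - [35, 0, 0, 0, 0, 0, 0]
    - [35, 0, 0, 0, 0, 0, 0]

```text
time: 12.65
tool_pos: [535.0, 323.0, 37.9]
tcp_rot: [179.9, -0.1, 90.1]
ft_force: [0.4, 0.3, -2.1]
finger_gap: 49.2
```

```bash
python3 h.py 534 321.5 33.5 90
```

```text
[85, -1.5, -1.0, 4.4, 0.001, -0.002, 0.001],
at [535.  323.   37.9] yaw 90.1 n 1 gap 49.2 t 12.65 F [ 0.4  0.3 -2.1]
```

>>> servo_tool:
  motion:
    - [35, -1.5, -1, 1.5, 0, 0, 0]
    - [35, 0, 0, 1.5, 0, 0, 0]
    - [35, 0, 0, 1, 0, 0, 0]
    - [35, 0, 0, 0, 0, 0, 0]
    - [35, 0, 0, 0, 0, 0, 0]

```text
time: 13.15
tool_pos: [534.0, 321.1, 33.7]
tcp_rot: [179.9, -0.1, 90.0]
ft_force: [-0.5, 0.1, -2.7]
finger_gap: 49.5
```

```bash
python3 h.py 534 321.5 33.5 90
```

```text
[85, 0.4, -0.0, 0.2, 0.001, -0.002, 0.001],
at [534.  321.1  33.7] yaw 90.0 n 1 gap 49.5 t 13.15 F [-0.5  0.1 -2.7]
```

>>> servo_tool:
  motion:
    - [35, 0, 0, 1, 0, 0, 0]
    - [35, 0, 0, 0, 0, 0, 0]
    - [58, 0, 0, 0, 0, 0, 0]
    - [70, 0, 0, 0, 0, 0, 0]
    - [75, 0, 0, 0, 0, 0, 0]
    - [75, 0, 0, -10, 0, 0, 0]
    - [75, 0, 0, -30, 0, 0, 0]
    - [75, 0, 0, -40, 0, 0, 0]
    - [75, 0, 0, -40, 0, 0, 0]
    - [75, 0, 0, 0, 0, 0, 0]

```text
time: 14.15
tool_pos: [533.4, 320.6, 159.1]
tcp_rot: [180.0, -0.1, 90.0]
ft_force: [1.5, 0.4, 0.3]
finger_gap: 74.8
```

```bash
python3 - <<'E'
from h import *
T=tcp(); im=snapshot('wrist'); a=im
cv2.imwrite('pics/c7.png',np.hstack([im[40:340,150:500],cv2.resize(snapshot('side')[100:200,240:357],(351,300))])); 
h=cv2.cvtColor(im,cv2.COLOR_BGR2HSV)
print(np.round(T[:3,3],1))
E
python3 h.py 697 77 160 0
```

```text
[533.4 320.6 159.1]
[85, -22.0, 15.1, -0.7, -0.0, 0.001, 0.143],
[85, -19.7, 18.1, -0.7, -0.0, 0.001, 0.143],
[85, -16.9, 20.7, -0.7, -0.0, 0.001, 0.143],
[85, -13.8, 22.9, -0.7, -0.0, 0.001, 0.143],
[85, -10.4, 24.6, -0.7, -0.0, 0.001, 0.143],
[85, -6.8, 25.8, -0.7, -0.0, 0.001, 0.143],
[85, -3.0, 26.5, -0.7, -0.0, 0.001, 0.143],
[85, 0.8, 26.7, -0.7, -0.0, 0.001, 0.143],
[85, 4.6, 26.3, -0.6, -0.0, 0.001, 0.143],
[85, 8.3, 25.4, -0.6, -0.0, 0.001, 0.143],
[85, 11.8, 24.0, -0.6, -0.0, 0.001, 0.143],
at [531.  319.4 153.4] yaw 90.0 n 11 gap 75.0 t 14.25 F [-0.6 -1.2 -0.4]
```

View pics/c7.png

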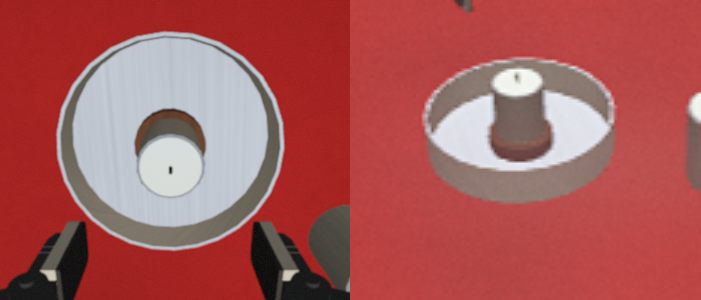

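The wrist crop and the side crop both show the candle upright in the middle of the coaster, in the middle of the tin. Next is the tall jar, with the tool at yaw 0.

>>> servo_tool:
  motion:
    - [80, -22, 15, -1, 0, 0, 0.143]
    - [80, -20, 18, -1, 0, 0, 0.143]
    - [80, -17, 21, -1, 0, 0, 0.143]
    - [80, -14, 23, -1, 0, 0, 0.143]
    - [80, -10, 25, 0, 0, 0, 0.143]
    - [80, -7, 26, -1, 0, 0, 0.143]
    - [80, -3, 26, 0, 0, 0, 0.143]
    - [80, 1, 27, -1, 0, 0, 0.143]
    - [80, 5, 26, 0, 0, 0, 0.143]
    - [80, 8, 25, -1, 0, 0, 0.143]

```text
time: 15.25
tool_pos: [671.6, 89.6, 142.0]
tcp_rot: [179.9, 1.9, 5.3]
ft_force: [0.3, 0.7, 0.2]
finger_gap: 79.9
```

```bash
python3 h.py 697 76 160 0
```

```text
[85, 23.4, 15.9, -18.8, 0.004, 0.032, 0.093],
at [671.6  89.6 142. ] yaw 5.3 n 1 gap 79.9 t 15.25 F [0.3 0.7 0.2]
```

>>> servo_tool:
  motion:
    - [80, 12, 8, -10, 0, 0.016, 0.046]
    - [80, 12, 8, -8, 0, 0.016, 0.046]
    - [80, 0, 0, 0, 0, 0, 0]
    - [80, 0, 0, 0, 0, 0, 0]

```text
time: 15.65
tool_pos: [694.8, 70.1, 151.1]
tcp_rot: [179.7, 0.7, -0.7]
ft_force: [-0.4, 0.4, -0.2]
finger_gap: 80.2
```

```bash
python3 - <<'E'
from h import *
T=tcp(); im=snapshot('wrist'); cv2.imwrite('pics/w8.png',im); print(np.round(T,3))
h=cv2.cvtColor(im,cv2.COLOR_BGR2HSV); m=((h[...,0]>12)&(h[...,0]<32)&(h[...,1]>90)&(h[...,2]>90)).astype(np.uint8)*255
m=cv2.morphologyEx(m,cv2.MORPH_OPEN,np.ones((5,5)))
for c in cv2.findContours(m,0,1)[0]:
    if cv2.contourArea(c)>200: e=cv2.fitEllipse(c); print(np.round(e[0]),np.round(e[1]), np.round(ray('wrist',e[0],72,T)))
E
python3 h.py 697 76 100 0
```

```text
[[ 1.00000e+00 -1.20000e-02 -1.20000e-02  6.94777e+02]
 [-1.20000e-02 -1.00000e+00 -5.00000e-03  7.00590e+01]
 [-1.20000e-02  5.00000e-03 -1.00000e+00  1.51112e+02]
 [ 0.00000e+00  0.00000e+00  0.00000e+00  1.00000e+00]]
[383. 288.] [57. 62.] [629.  21.  72.]
[312. 195.] [72. 74.] [705.  74.  72.]
[549.  42.] [ 15. 158.] [800. -70.  72.]
[85, 1.4, -3.1, 25.5, 0.003, 0.006, -0.006],
[85, 1.3, -3.0, 25.5, 0.003, 0.006, -0.006],
at [694.7  70.1 151. ] yaw -0.7 n 2 gap 79.6 t 15.7 F [-0.2  0.9  0.9]
```

View pics/w8.png

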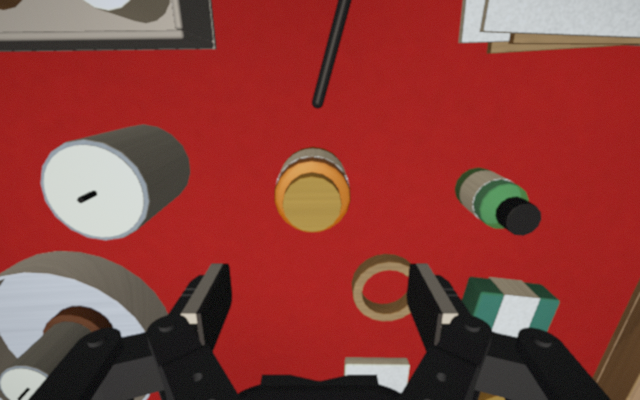

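The lid disc is centred at (312,202) and the bottle cap at (519,216).

```bash
python3 - <<'E'
from h import *
T=np.eye(4);T[:3,:3]=Ro.from_euler('xyz',[179.7,0.7,-0.7],degrees=True).as_matrix();T[:3,3]=[694.8,70.1,151.1]
print(ray('wrist',(312,202.5),72,T),ray('wrist',(519.5,216),78,T))
E
python3 h.py 698 74 60 0 
```

```text
[699.69211272  74.15076303  72.        ] [689.92616929 -69.55595909  78.        ]
[85, 2.2, -2.2, 45.5, 0.003, 0.006, -0.006],
[85, 1.9, -2.1, 45.5, 0.003, 0.006, -0.006],
at [694.7  70.1 151. ] yaw -0.7 n 2 gap 79.6 t 15.7 F [-0.2  0.9  0.9]
```

>>> servo_tool:
  motion:
    - [80, 2, -2, 10, 0, 0.006, -0.006]
    - [80, 2, -2, 20, 0, 0.006, -0.006]
    - [80, 0, 0, 20, 0, 0, 0]
    - [80, 0, 0, 15, 0, 0, 0]
    - [80, 0, 0, 5, 0, 0, 0]
    - [80, 0, 0, 0, 0, 0, 0]
    - [80, 0, 0, 0, 0, 0, 0]

```text
time: 16.4
tool_pos: [694.4, 78.4, 73.1]
tcp_rot: [179.7, 0.3, 0.6]
ft_force: [0.1, 0.2, 0.7]
finger_gap: 80.1
```

```bash
python3 h.py 699 74.5 16 0
```

```text
[85, 2.4, 1.8, 28.6, 0.002, 0.003, 0.005],
[85, 2.4, 1.9, 28.6, 0.002, 0.003, 0.005],
at [694.4  78.4  73.1] yaw 0.6 n 2 gap 80.1 t 16.4 F [0.1 0.2 0.7]
```

>>> servo_tool:
  motion:
    - [80, 4.5, 3.5, 4, 0, 0, 0.01]
    - [80, 0, 0, 10, 0, 0, 0]
    - [80, 0, 0, 10, 0, 0, 0]
    - [80, 0, 0, 10, 0, 0, 0]
    - [80, 0, 0, 10, 0, 0, 0]
    - [80, 0, 0, 8, 0, 0, 0]
    - [80, 0, 0, 4, 0, 0, 0]
    - [80, 0, 0, 0, 0, 0, 0]
    - [80, 0, 0, 0, 0, 0, 0]

```text
time: 17.3
tool_pos: [700.4, 74.0, 13.9]
tcp_rot: [179.7, 0.1, -0.0]
ft_force: [-0.1, 0.1, 0.5]
finger_gap: 80.0
```

```bash
python3 h.py 699 74.5 16 0
```

```text
[85, -1.4, -0.4, -2.1, 0.005, 0.002, -0.0],
at [700.4  74.   13.9] yaw -0.0 n 1 gap 80.0 t 17.3 F [-0.1  0.1  0.5]
```

>>> servo_tool:
  motion:
    - [80, -1, 0, -2, 0, 0, 0]
    - [40, 0, 0, 0, 0, 0, 0]
    - [40, 0, 0, 0, 0, 0, 0]
    - [40, 0, 0, 0, 0, 0, 0]
    - [40, 0, 0, 0, 0, 0, 0]
    - [40, 0, 0, 0, 0, 0, 0]
  force: 45

```text
time: 17.9
tool_pos: [700.1, 74.3, 17.6]
tcp_rot: [179.7, 0.0, -0.0]
ft_force: [0.7, -0.1, -3.3]
finger_gap: 57.3
```

```bash
python3 h.py 600 -200 170 -6 10
```

```text
[85, -10.0, 27.5, -15.1, 0.0, 0.0, 0.01],
[85, -9.7, 27.6, -15.1, 0.0, 0.0, 0.01],
[85, -9.4, 27.7, -15.1, 0.0, 0.0, 0.01],
[85, -9.1, 27.8, -15.1, 0.0, 0.0, 0.01],
[85, -8.9, 27.9, -15.2, 0.0, 0.0, 0.01],
[85, -8.6, 28.0, -15.2, 0.0, 0.0, 0.01],
[85, -8.3, 28.0, -15.2, 0.0, 0.0, 0.01],
[85, -8.0, 28.1, -15.2, 0.0, 0.0, 0.01],
[85, -7.7, 28.2, -15.2, 0.0, 0.0, 0.01],
[85, -7.4, 28.3, -15.2, 0.0, 0.0, 0.01],
at [700.1  74.3  17.6] yaw -0.0 n 10 gap 57.3 t 17.9 F [ 0.7 -0.1 -3.3]
```

>>> servo_tool:
  motion:
    - [40, 0, 0, -25, 0, 0, 0]
    - [40, 0, 0, -45, 0, 0, 0]
    - [40, 0, 0, -45, 0, 0, 0]
    - [40, -12, 35, -25, 0, 0, 0.02]
    - [40, -14, 45, 0, 0, 0, 0.02]
    - [40, -14, 45, 0, 0, 0, 0.02]
    - [40, -14, 45, 0, 0, 0, 0.02]
    - [40, -14, 45, 0, 0, 0, 0.02]
    - [40, -12, 35, 0, 0, 0, 0]
    - [40, 0, 0, 0, 0, 0, 0]

```text
time: 18.9
tool_pos: [602.0, -177.8, 160.9]
tcp_rot: [179.5, 0.3, -5.7]
ft_force: [0.1, 0.4, -3.1]
finger_gap: 56.8
```

```bash
python3 - <<'E'
from h import *
T=tcp(); im=snapshot('wrist'); cv2.imwrite('pics/w9.png',im); np.save('w9T.npy',T); print(np.round(T,3))
E
python3 h.py 613 -337 150 -6
```

```text
[[ 9.95000e-01 -9.90000e-02 -7.00000e-03  6.02025e+02]
 [-9.90000e-02 -9.95000e-01 -7.00000e-03 -1.77807e+02]
 [-6.00000e-03  8.00000e-03 -1.00000e+00  1.60948e+02]
 [ 0.00000e+00  0.00000e+00  0.00000e+00  1.00000e+00]]
[85, 6.5, 39.8, 3.0, 0.002, 0.001, 0.002],
[85, 6.6, 39.8, 2.9, 0.002, 0.001, 0.002],
[85, 6.6, 39.8, 2.8, 0.002, 0.001, 0.002],
[85, 6.7, 39.8, 2.8, 0.002, 0.001, 0.002],
at [ 602.8 -175.9  160.9] yaw -5.7 n 4 gap 56.8 t 18.95 F [ 0.7 -0.8 -2.5]
```

View pics/w9.png

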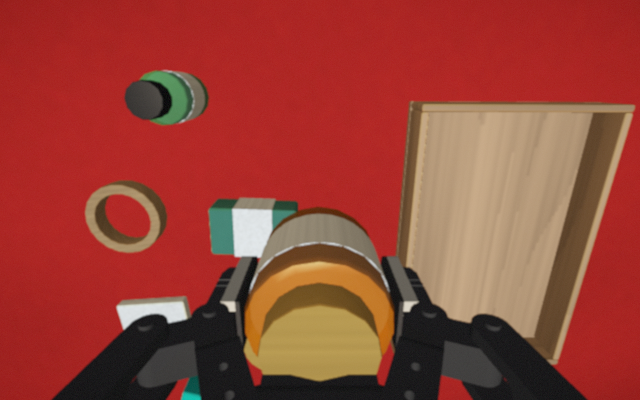

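The tray's rim is visible: far corners at (411,101) and (633,104), right-bottom corner at (557,362).

```bash
python3 - <<'E'
from h import *
T=np.load('w9T.npy')
a,b,c=[ray('wrist',q,40,T)[:2] for q in ((411,101),(633,104),(557,363))]
print(a,b,c,np.linalg.norm(a-b),np.linalg.norm(b-c)); d=b-a;print('yaw from short',np.degrees(np.arctan2(-d[0]*-1,-d[1])),'from long',np.degrees(np.arctan2(*(b-c)[::-1])),'centre',(a+c)/2)
im=cv2.imread('pics/top0.png')
k=[k for k in blobs(im,200) if abs(cv2.minAreaRect(k)[0][0]-445.6)<3][0]
q=cv2.approxPolyDP(cv2.convexHull(k),5,True)[:,0]; print(q,[np.round(ray('top',p,40)[:2]) for p in q])
for n,uv in(('top',[(484.5,147),(475,244.5)]),('side',[(413,283),(433,347)])): print(n,[np.round(ray(n,u,40)[:2]) for u in uv])
E
```

```text
[ 666.17718759 -255.28267415] [ 647.11462677 -423.47424879] [ 396.90258669 -399.66555583] 169.26838749388074 251.3422345375708
yaw from short -6.466217660852174 from long -5.4355607444696465 centre [ 531.53988714 -327.47411499]
[[421 137]
 [484 146]
 [473 245]
 [406 236]] [array([ 663., -264.]), array([ 645., -424.]), array([ 396., -399.]), array([ 414., -230.])]
top [array([ 643., -425.]), array([ 397., -404.])]
side [array([ 663., -271.]), array([ 642., -427.])]
```

>>> servo_tool:
  motion:
    - [40, 6, 38, 3, 0, 0, 0]
    - [40, 6, 40, 3, 0, 0, 0]
    - [40, 6, 40, 3, 0, 0, 0]
    - [40, 6, 40, 3, 0, 0, 0]
    - [40, 0, 0, 15, 0, 0, 0]
    - [40, 0, 0, 15, 0, 0, 0]
    - [40, 0, 0, 0, 0, 0, 0]
    - [40, 0, 0, 0, 0, 0, 0]

```text
time: 19.75
tool_pos: [614.7, -331.9, 115.0]
tcp_rot: [179.9, 0.4, -5.2]
ft_force: [0.3, -0.2, -2.4]
finger_gap: 57.0
```

```bash
python3 h.py 611 -339 75 -5.8
```

```text
[85, -2.8, 7.4, 40.1, 0.002, 0.007, 0.011],
at [ 614.7 -331.9  115. ] yaw -5.2 n 1 gap 57.0 t 19.75 F [ 0.3 -0.2 -2.4]
```

>>> servo_tool:
  motion:
    - [40, -3, 7.5, 5, 0, 0.007, 0.011]
    - [40, 0, 0, 12, 0, 0, 0]
    - [40, 0, 0, 12, 0, 0, 0]
    - [40, 0, 0, 12, 0, 0, 0]
    - [40, 0, 0, 12, 0, 0, 0]
    - [40, 0, 0, 12, 0, 0, 0]
    - [40, 0, 0, 10, 0, 0, 0]
    - [40, 0, 0, 0, 0, 0, 0]
    - [40, 0, 0, 0, 0, 0, 0]

```text
time: 20.65
tool_pos: [611.3, -336.3, 33.4]
tcp_rot: [180.0, -0.0, -5.7]
ft_force: [0.5, -0.2, -1.6]
finger_gap: 56.6
```

```bash
python3 h.py 611 -339 22 -5.8
```

```text
[85, -0.1, 2.7, 11.4, 0.001, -0.0, 0.002],
at [ 611.3 -336.3   33.4] yaw -5.7 n 1 gap 56.6 t 20.65 F [ 0.5 -0.2 -1.6]
```

>>> servo_tool:
  motion:
    - [40, 0, 2.5, 3, 0, 0, 0]
    - [40, 0, 0, 3, 0, 0, 0]
    - [40, 0, 0, 2, 0, 0, 0]
    - [40, 0, 0, 0, 0, 0, 0]
    - [40, 0, 0, 0, 0, 0, 0]

```text
time: 21.15
tool_pos: [612.4, -340.1, 27.0]
tcp_rot: [179.9, -0.2, -5.7]
ft_force: [-0.0, -0.5, -3.1]
finger_gap: 56.8
```

```bash
python3 h.py 611 -339 22 -5.8
```

```text
[85, -1.5, -0.9, 5.0, 0.002, -0.003, 0.002],
at [ 612.4 -340.1   27. ] yaw -5.7 n 1 gap 56.8 t 21.15 F [-0.  -0.5 -3.1]
```

>>> servo_tool:
  motion:
    - [40, -1.5, -1, 1.5, 0, 0, 0]
    - [40, 0, 0, 1.5, 0, 0, 0]
    - [40, 0, 0, 0, 0, 0, 0]
    - [40, 0, 0, 0, 0, 0, 0]

```text
time: 21.55
tool_pos: [611.2, -338.9, 24.4]
tcp_rot: [179.8, -0.2, -5.7]
ft_force: [-0.8, -0.7, -3.4]
finger_gap: 57.4
```

```bash
python3 h.py 611 -339 22 -5.8
```

```text
[85, -0.2, 0.1, 2.4, 0.003, -0.004, 0.002],
at [ 611.2 -338.9   24.4] yaw -5.7 n 1 gap 57.4 t 21.55 F [-0.8 -0.7 -3.4]
```

>>> servo_tool:
  motion:
    - [40, 0, 0, 1.2, 0, 0, 0]
    - [40, 0, 0, 0, 0, 0, 0]
    - [40, 0, 0, 0, 0, 0, 0]

```text
time: 21.85
tool_pos: [611.6, -339.1, 23.7]
tcp_rot: [179.8, -0.3, -5.7]
ft_force: [0.2, -0.0, -2.4]
finger_gap: 57.0
```

```bash
python3 h.py 611 -339 22 -5.8
```

```text
[85, -0.6, -0.0, 1.7, 0.003, -0.005, 0.002],
at [ 611.6 -339.1   23.7] yaw -5.7 n 1 gap 57.0 t 21.85 F [ 0.2 -0.  -2.4]
```

>>> servo_tool:
  motion:
    - [40, 0, 0, 1, 0, 0, 0]
    - [40, 0, 0, 1, 0, 0, 0]
    - [40, 0, 0, 0, 0, 0, 0]

```text
time: 22.15
tool_pos: [611.9, -339.2, 23.8]
tcp_rot: [179.8, -0.3, -5.7]
ft_force: [-0.0, -1.2, -2.2]
finger_gap: 57.4
```

```bash
python3 h.py 611 -339 22 -5.8
```

```text
[85, -0.9, -0.1, 1.8, 0.004, -0.005, 0.002],
at [ 611.9 -339.2   23.8] yaw -5.7 n 1 gap 57.4 t 22.15 F [-0.  -1.2 -2.2]
```

>>> servo_tool:
  motion:
    - [65, 0, 0, 0, 0, 0, 0]
    - [75, 0, 0, 0, 0, 0, 0]
    - [75, 0, 0, 0, 0, 0, 0]
    - [75, 0, 0, -10, 0, 0, 0]
    - [75, 0, 0, -30, 0, 0, 0]
    - [75, 0, 0, -45, 0, 0, 0]
    - [75, 0, 0, -40, 0, 0, 0]
    - [75, 0, 0, 0, 0, 0, 0]

```text
time: 22.95
tool_pos: [611.0, -338.5, 154.5]
tcp_rot: [179.8, -0.3, -5.7]
ft_force: [0.0, -1.7, 1.5]
finger_gap: 74.9
```

```bash
python3 h.py 688 -71 150 0
```

```text
[85, 8.4, -45.6, 0.6, 0.001, -0.001, -0.016],
[85, 9.1, -45.5, 0.7, 0.001, -0.001, -0.016],
[85, 9.9, -45.3, 0.7, 0.001, -0.001, -0.016],
[85, 10.6, -45.2, 0.7, 0.001, -0.001, -0.016],
[85, 11.4, -45.0, 0.7, 0.001, -0.001, -0.016],
[85, 12.1, -44.8, 0.7, 0.001, -0.001, -0.016],
at [ 611.  -338.5  154.5] yaw -5.7 n 6 gap 74.9 t 22.95 F [ 0.  -1.7  1.5]
```

>>> servo_tool:
  motion:
    - [70, 8, -44, 0, 0, 0, -0.016]
    - [70, 9, -45, 0, 0, 0, -0.016]
    - [70, 10, -45, 0, 0, 0, -0.016]
    - [70, 11, -45, 0, 0, 0, -0.016]
    - [70, 11, -45, 0, 0, 0, -0.016]
    - [70, 12, -45, 0, 0, 0, -0.016]
    - [70, 0, 0, 0, 0, 0, 0]
    - [70, 0, 0, 0, 0, 0, 0]

```text
time: 23.75
tool_pos: [692.9, -66.9, 162.4]
tcp_rot: [179.5, -1.0, -0.2]
ft_force: [-0.3, -1.0, 0.4]
finger_gap: 69.7
```

```bash
python3 - <<'E'
from h import *
T=tcp(); im=snapshot('wrist'); cv2.imwrite('pics/w10.png',im); print(np.round(T,3))
h=cv2.cvtColor(im,cv2.COLOR_BGR2HSV); m=(h[...,2]<75).astype(np.uint8)*255; m[:100]=0; m[250:]=0
m=cv2.morphologyEx(m,cv2.MORPH_OPEN,np.ones((5,5)))
for c in cv2.findContours(m,0,1)[0]:
    if cv2.contourArea(c)>200: e=cv2.fitEllipse(c); print(np.round(e[0]),np.round(e[1]), np.round(ray('wrist',e[0],78,T)))
E
python3 h.py 689 -70 85 0
```

```text
[[ 1.00000e+00 -3.00000e-03  1.70000e-02  6.92863e+02]
 [-3.00000e-03 -1.00000e+00 -9.00000e-03 -6.69310e+01]
 [ 1.70000e-02  9.00000e-03 -1.00000e+00  1.62350e+02]
 [ 0.00000e+00  0.00000e+00  0.00000e+00  1.00000e+00]]
[326. 213.] [32. 35.] [690. -73.  78.]
[ 18. 171.] [47. 73.] [723. 139.  78.]
[85, -2.6, 1.3, 38.7, 0.004, -0.009, -0.002],
[85, -2.3, 1.4, 38.7, 0.004, -0.009, -0.002],
at [692.9 -66.8 162.5] yaw -0.2 n 2 gap 69.6 t 23.8 F [-0.2  0.2 -0.3]
```

View pics/w10.png

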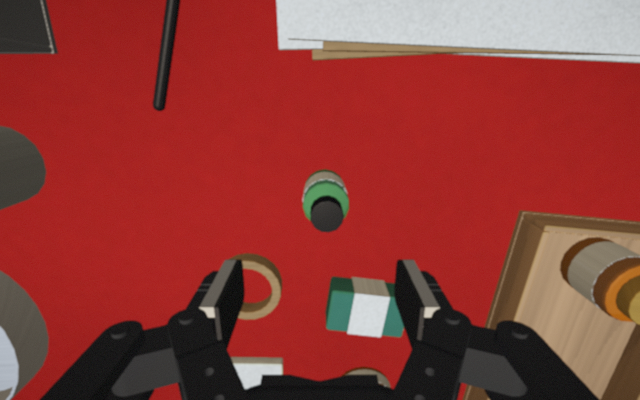

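The bottle cap is at (326,214), i.e. (689,-72); the tall jar is standing in the tray at the right.

>>> servo_tool:
  motion:
    - [70, -2, 2.5, 15, 0, -0.009, 0]
    - [70, -2, 2.5, 20, 0, -0.009, 0]
    - [70, 0, 0, 20, 0, 0, 0]
    - [70, 0, 0, 12, 0, 0, 0]
    - [70, 0, 0, 0, 0, 0, 0]
    - [70, 0, 0, 0, 0, 0, 0]

```text
time: 24.4
tool_pos: [685.3, -80.5, 86.5]
tcp_rot: [179.5, 0.5, -0.7]
ft_force: [1.0, -0.2, 0.1]
finger_gap: 69.7
```

```bash
python3 h.py 689 -72 17 0
```

```text
[85, 2.1, -4.6, 34.7, 0.004, 0.004, -0.006],
[85, 2.0, -4.4, 34.7, 0.004, 0.004, -0.006],
at [685.3 -80.5  86.5] yaw -0.7 n 2 gap 69.7 t 24.4 F [ 1.  -0.2  0.1]
```

>>> servo_tool:
  motion:
    - [70, 4, -8.5, 0, 0, 0.004, -0.01]
    - [70, 0, 0, 6, 0, 0, 0]
    - [70, 0, 0, 10, 0, 0, 0]
    - [70, 0, 0, 10, 0, 0, 0]
    - [70, 0, 0, 10, 0, 0, 0]
    - [70, 0, 0, 10, 0, 0, 0]
    - [70, 0, 0, 10, 0, 0, 0]
    - [70, 0, 0, 6, 0, 0, 0]
    - [70, 0, 0, 0, 0, 0, 0]
    - [70, 0, 0, 0, 0, 0, 0]

```text
time: 25.4
tool_pos: [690.4, -72.0, 20.2]
tcp_rot: [179.5, 0.1, -0.1]
ft_force: [0.3, -0.4, 0.8]
finger_gap: 69.8
```

```bash
python3 h.py 689 -72 17 0
```

```text
[85, -1.4, -0.0, 3.2, 0.009, 0.002, -0.001],
at [690.4 -72.   20.2] yaw -0.1 n 1 gap 69.8 t 25.4 F [ 0.3 -0.4  0.8]
```

>>> servo_tool:
  motion:
    - [70, -1.5, 0, 2, 0.008, 0, 0]
    - [28, 0, 0, 0, 0, 0, 0]
    - [28, 0, 0, 0, 0, 0, 0]
    - [28, 0, 0, 0, 0, 0, 0]
    - [28, 0, 0, 0, 0, 0, 0]
    - [28, 0, 0, 0, 0, 0, 0]
    - [28, 0, 0, 0, 0, 0, 0]
  force: 35

```text
time: 26.1
tool_pos: [690.1, -72.4, 20.2]
tcp_rot: [180.0, -0.0, -0.1]
ft_force: [-0.2, -0.1, -1.4]
finger_gap: 37.2
```

```bash
python3 h.py 437.5 -322 130 -5.8
```

```text
[85, -31.5, 31.3, -13.7, 0.0, -0.0, 0.012],
[85, -31.1, 31.6, -13.7, 0.0, -0.0, 0.012],
[85, -30.7, 32.0, -13.7, 0.0, -0.0, 0.012],
[85, -30.3, 32.4, -13.7, 0.0, -0.0, 0.012],
[85, -29.9, 32.8, -13.7, 0.0, -0.0, 0.012],
[85, -29.5, 33.2, -13.7, 0.0, -0.0, 0.012],
[85, -29.1, 33.5, -13.7, 0.0, -0.0, 0.012],
[85, -28.7, 33.9, -13.7, 0.0, -0.0, 0.012],
at [690.1 -72.4  20.2] yaw -0.1 n 8 gap 37.2 t 26.1 F [-0.2 -0.1 -1.4]
```

>>> servo_tool:
  motion:
    - [28, 0, 0, -25, 0, 0, 0]
    - [28, 0, 0, -45, 0, 0, 0]
    - [28, -20, 20, -40, 0, 0, 0.014]
    - [28, -31, 32, 0, 0, 0, 0.014]
    - [28, -31, 32, 0, 0, 0, 0.014]
    - [28, -31, 32, 0, 0, 0, 0.014]
    - [28, -31, 33, 0, 0, 0, 0.014]
    - [28, -31, 33, 0, 0, 0, 0.014]
    - [28, -31, 33, 0, 0, 0, 0.014]
    - [28, -31, 33, 0, 0, 0, 0]

```text
time: 27.1
tool_pos: [435.2, -310.6, 134.4]
tcp_rot: [179.8, -0.2, -5.4]
ft_force: [0.5, -1.4, -1.6]
finger_gap: 36.7
```

```bash
python3 h.py 437.5 -322 100 -5.8
```

```text
[85, 3.3, 11.0, 34.5, 0.003, -0.003, 0.008],
at [ 435.2 -310.6  134.4] yaw -5.4 n 1 gap 36.7 t 27.1 F [ 0.5 -1.4 -1.6]
```

>>> servo_tool:
  motion:
    - [28, 0, 0, 0, 0, 0, 0]
    - [28, 0, 0, 0, 0, 0, 0]

```text
time: 27.3
tool_pos: [430.7, -314.7, 134.7]
tcp_rot: [179.8, -0.1, -5.8]
ft_force: [0.4, -0.2, -0.7]
finger_gap: 37.3
```

```bash
python3 - <<'E'
from h import *
T=tcp(); im=snapshot('wrist'); cv2.imwrite('pics/w11.png',im); np.save('w11T.npy',T); print(np.round(T[:3,3],1))
E
python3 h.py 437.5 -322 60 -5.8
```

```text
[ 430.7 -314.7  134.7]
[85, 3.6, 3.2, 37.3, 0.002, -0.001, 0.001],
[85, 3.7, 3.3, 37.3, 0.002, -0.001, 0.001],
at [ 430.8 -314.6  134.6] yaw -5.7 n 2 gap 36.9 t 27.35 F [ 0.7  0.2 -1.9]
```

View pics/w11.png

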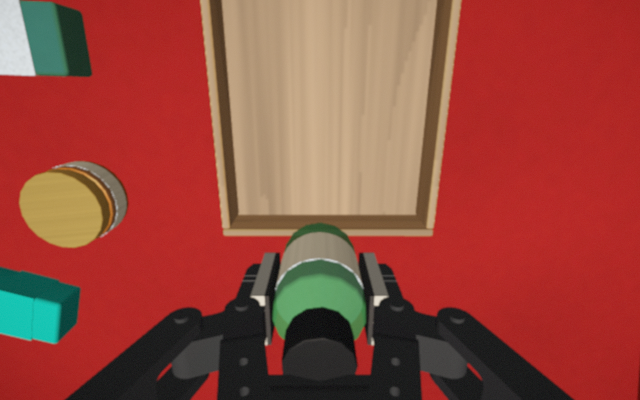

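The tray's near end is in view: outer corners at (223,236) and (433,236). The bottle is held upright.

```bash
python3 - <<'E'
from h import *
T=np.load('w11T.npy')
a,b=[ray('wrist',q,40,T)[:2] for q in ((223,236),(433,236))]; d=a-b
print(a,b,np.linalg.norm(d),np.degrees(np.arctan2(d[1],d[0]))-90); m=(a+b)/2; d/=np.linalg.norm(d); e=np.array([d[1],-d[0]]); print('centre',m+127*e,'bottle',m+35*e,'jar',m+(127+82)*e)
E
```

```text
[ 411.31292317 -238.67731385] [ 394.64356646 -400.87452444] 163.05153350416367 -5.867809716765393
centre [ 529.3128171  -332.75959527] bottle [ 437.79485922 -323.3540976 ] jar [ 610.88317086 -341.14275623]
```

>>> servo_tool:
  motion:
    - [28, 4, 4, 15, 0, 0, 0]
    - [28, 4, 3.5, 15, 0, 0, 0]
    - [28, 0, 0, 15, 0, 0, 0]
    - [28, 0, 0, 15, 0, 0, 0]
    - [28, 0, 0, 10, 0, 0, 0]
    - [28, 0, 0, 5, 0, 0, 0]
    - [28, 0, 0, 0, 0, 0, 0]
    - [28, 0, 0, 0, 0, 0, 0]

```text
time: 28.15
tool_pos: [442.9, -318.4, 49.1]
tcp_rot: [180.0, 0.1, -5.2]
ft_force: [0.3, 0.5, -1.3]
finger_gap: 37.1
```

```bash
python3 h.py 437.7 -322.8 25 -5.8
```

```text
[85, -4.7, 4.8, 24.1, 0.001, 0.002, 0.011],
at [ 442.9 -318.4   49.1] yaw -5.2 n 1 gap 37.1 t 28.15 F [ 0.3  0.5 -1.3]
```

>>> servo_tool:
  motion:
    - [28, -5, 5, 2, 0, 0, 0.011]
    - [28, 0, 0, 5, 0, 0, 0]
    - [28, 0, 0, 5, 0, 0, 0]
    - [28, 0, 0, 5, 0, 0, 0]
    - [28, 0, 0, 2, 0, 0, 0]
    - [28, 0, 0, 0, 0, 0, 0]
    - [28, 0, 0, 0, 0, 0, 0]

```text
time: 28.85
tool_pos: [438.1, -324.9, 30.8]
tcp_rot: [179.8, -0.1, -5.9]
ft_force: [-0.3, -0.4, -1.0]
finger_gap: 37.0
```

```bash
python3 h.py 437.7 -322.8 25 -5.8
```

```text
[85, -0.6, -2.1, 5.8, 0.003, -0.002, -0.001],
at [ 438.1 -324.9   30.8] yaw -5.9 n 1 gap 37.0 t 28.85 F [-0.3 -0.4 -1. ]
```

>>> servo_tool:
  motion:
    - [28, -0.5, -2, 1.5, 0, 0, 0]
    - [28, 0, 0, 1.5, 0, 0, 0]
    - [28, 0, 0, 1.5, 0, 0, 0]
    - [28, 0, 0, 0.5, 0, 0, 0]
    - [28, 0, 0, 0, 0, 0, 0]

```text
time: 29.35
tool_pos: [438.2, -322.7, 25.8]
tcp_rot: [179.8, -0.1, -5.9]
ft_force: [0.6, -0.3, -1.2]
finger_gap: 37.1
```

```bash
python3 h.py 437.7 -322.8 25 -5.8
```

```text
[85, -0.5, 0.1, 0.8, 0.004, -0.002, -0.001],
at [ 438.2 -322.7   25.8] yaw -5.9 n 1 gap 37.1 t 29.35 F [ 0.6 -0.3 -1.2]
```

>>> servo_tool:
  motion:
    - [28, 0, 0, 1, 0, 0, 0]
    - [28, 0, 0, 1, 0, 0, 0]
    - [28, 0, 0, 0, 0, 0, 0]

```text
time: 29.65
tool_pos: [438.6, -323.0, 25.9]
tcp_rot: [179.8, -0.1, -5.9]
ft_force: [-0.6, -0.6, -0.8]
finger_gap: 37.0
```

```bash
python3 h.py 437.7 -322.8 25 -5.8
```

```text
[85, -0.9, -0.1, 0.9, 0.004, -0.003, -0.001],
at [ 438.6 -323.    25.9] yaw -5.9 n 1 gap 37.0 t 29.65 F [-0.6 -0.6 -0.8]
```

>>> servo_tool:
  motion:
    - [50, 0, 0, 0, 0, 0, 0]
    - [65, 0, 0, 0, 0, 0, 0]
    - [65, 0, 0, 0, 0, 0, 0]
    - [65, 0, 0, -10, 0, 0, 0]
    - [65, 0, 0, -30, 0, 0, 0]
    - [65, 0, 0, -45, 0, 0, 0]
    - [65, 0, 0, -30, 0, 0, 0]
    - [65, 0, 0, 0, 0, 0, 0]

```text
time: 30.45
tool_pos: [437.6, -322.0, 146.3]
tcp_rot: [179.8, -0.1, -5.9]
ft_force: [0.4, -1.0, 0.9]
finger_gap: 64.9
```

```bash
python3 h.py 567 -118 130 82.5 12
```

```text
[85, 9.0, -18.0, 1.3, 0.0, 0.0, -0.129],
[85, 11.2, -16.7, 1.3, 0.0, 0.0, -0.129],
[85, 13.3, -15.1, 1.3, 0.0, 0.0, -0.129],
[85, 15.1, -13.3, 1.3, 0.0, 0.0, -0.129],
[85, 16.7, -11.3, 1.3, 0.0, 0.0, -0.129],
[85, 18.0, -9.0, 1.3, 0.0, 0.0, -0.129],
[85, 19.0, -6.7, 1.3, 0.0, 0.0, -0.129],
[85, 19.7, -4.2, 1.3, 0.0, 0.0, -0.129],
[85, 20.1, -1.6, 1.4, 0.0, 0.0, -0.129],
[85, 20.1, 1.0, 1.4, 0.0, 0.0, -0.129],
[85, 19.8, 3.6, 1.4, 0.0, 0.0, -0.129],
[85, 19.2, 6.1, 1.4, 0.0, 0.0, -0.129],
at [ 437.6 -322.   146.3] yaw -5.9 n 12 gap 64.9 t 30.45 F [ 0.4 -1.   0.9]
```

>>> servo_tool:
  motion:
    - [75, 9, -18, 0, 0, 0, -0.129]
    - [75, 11, -17, 0, 0, 0, -0.129]
    - [75, 13, -15, 0, 0, 0, -0.129]
    - [75, 15, -13, 0, 0, 0, -0.129]
    - [75, 17, -11, 0, 0, 0, -0.129]
    - [75, 18, -9, 0, 0, 0, -0.129]
    - [75, 19, -7, 0, 0, 0, -0.129]
    - [75, 20, -4, 0, 0, 0, -0.129]
    - [75, 20, -2, 0, 0, 0, -0.129]
    - [75, 20, 1, 0, 0, 0, -0.129]

```text
time: 31.45
tool_pos: [543.3, -145.7, 146.5]
tcp_rot: [179.8, 0.3, 70.6]
ft_force: [0.7, -0.2, -0.0]
finger_gap: 74.2
```

>>> servo_tool:
  motion:
    - [75, 20, 4, 3, 0, 0, -0.129]
    - [75, 19, 6, 3, 0, 0, -0.129]
    - [75, 0, 0, 0, 0, 0, 0]
    - [75, 0, 0, 0, 0, 0, 0]

```text
time: 31.85
tool_pos: [563.9, -106.9, 138.9]
tcp_rot: [-180.0, 0.3, 86.3]
ft_force: [0.4, -0.9, 0.6]
finger_gap: 75.1
```

```bash
python3 - <<'E'
from h import *
T=tcp(); im=snapshot('wrist'); cv2.imwrite('pics/w12.png',im); np.save('w12T.npy',T); print(np.round(T[:3,3],1))
h=cv2.cvtColor(im,cv2.COLOR_BGR2HSV); m=((h[...,0]>70)&(h[...,0]<95)&(h[...,1]>60)).astype(np.uint8)*255
m=cv2.morphologyEx(m,cv2.MORPH_OPEN,np.ones((3,3)))
for c in cv2.findContours(m,0,1)[0]:
    if cv2.contourArea(c)>100: print(cv2.boundingRect(c),[np.round(ray('wrist',q,30,T)[:2]).tolist() for q in cv2.approxPolyDP(c,4,True)[:,0]])
E
python3 h.py 567 -118 60 82.5
```

```text
[ 563.9 -106.9  138.9]
(293, 226, 54, 23) [[542.0, -131.0], [540.0, -148.0], [582.0, -153.0], [584.0, -137.0]]
(296, 155, 58, 32) [[550.0, -75.0], [547.0, -95.0], [589.0, -100.0], [589.0, -78.0]]
(0, 59, 86, 119) [[350.0, 7.0], [323.0, -64.0], [355.0, -78.0], [377.0, -73.0], [404.0, -12.0], [371.0, 4.0]]
[85, -5.3, 2.0, 39.4, -0.0, 0.002, 0.033],
[85, -5.3, 2.1, 39.4, -0.0, 0.002, 0.033],
at [ 563.8 -106.9  138.8] yaw 86.3 n 2 gap 74.9 t 31.9 F [-0.7  1.8  1.1]
```

View pics/w12.png

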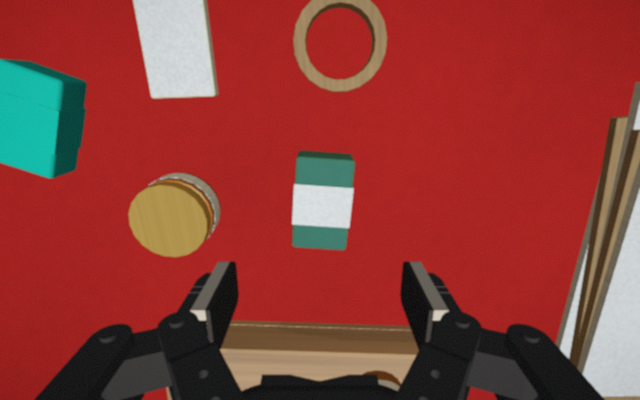

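The green soap is clear at (322,202): the band is at rows 184–229 and the near end at row 249. I put its centre at (565.5,-115), yaw 83.

>>> servo_tool:
  motion:
    - [75, -4, 1, 20, 0, 0, 0.03]
    - [75, -4, 1, 25, 0, 0, 0.028]
    - [75, 0, 0, 20, 0, 0, 0]
    - [75, 0, 0, 10, 0, 0, 0]
    - [75, 0, 0, 0, 0, 0, 0]
    - [75, 0, 0, 0, 0, 0, 0]

```text
time: 32.5
tool_pos: [564.7, -120.7, 64.1]
tcp_rot: [179.8, 0.3, 82.0]
ft_force: [-0.1, 0.7, 0.3]
finger_gap: 74.8
```

```bash
python3 h.py 565.5 -115 8 83
```

```text
[85, 3.0, -0.1, 28.0, 0.001, 0.003, -0.009],
[85, 2.9, -0.0, 28.0, 0.001, 0.003, -0.009],
at [ 564.7 -120.7   64.1] yaw 82.0 n 2 gap 74.8 t 32.5 F [-0.1  0.7  0.3]
```

>>> servo_tool:
  motion:
    - [75, 5.5, 0, 5, 0, 0, -0.018]
    - [75, 0, 0, 10, 0, 0, 0]
    - [75, 0, 0, 10, 0, 0, 0]
    - [75, 0, 0, 10, 0, 0, 0]
    - [75, 0, 0, 10, 0, 0, 0]
    - [75, 0, 0, 6, 0, 0, 0]
    - [75, 0, 0, 3, 0, 0, 0]
    - [75, 0, 0, 0, 0, 0, 0]
    - [75, 0, 0, 0, 0, 0, 0]

```text
time: 33.4
tool_pos: [567.2, -115.4, 7.6]
tcp_rot: [179.7, 0.4, 83.1]
ft_force: [0.8, 0.2, -0.4]
finger_gap: 75.0
```

```bash
python3 h.py 565.5 -115 8 83
```

```text
[85, 0.2, -1.7, -0.4, 0.006, 0.006, 0.001],
at [ 567.2 -115.4    7.6] yaw 83.1 n 1 gap 75.0 t 33.4 F [ 0.8  0.2 -0.4]
```

>>> servo_tool:
  motion:
    - [75, 0, -1.5, 0, 0.005, 0.005, 0]
    - [35, 0, 0, 0, 0, 0, 0]
    - [35, 0, 0, 0, 0, 0, 0]
    - [35, 0, 0, 0, 0, 0, 0]
    - [35, 0, 0, 0, 0, 0, 0]
    - [35, 0, 0, 0, 0, 0, 0]
    - [35, 0, 0, 0, 0, 0, 0]
  force: 40

```text
time: 34.1
tool_pos: [566.6, -115.6, 9.2]
tcp_rot: [179.8, 0.1, 83.1]
ft_force: [-0.5, -0.6, -2.6]
finger_gap: 45.2
```

>>> servo_tool:
  motion:
    - [35, 0, 0, -20, 0, 0, 0]
    - [35, 0, 0, -40, 0, 0, 0]
    - [35, 0, 0, -45, 0, 0, 0]
    - [35, 0, 0, -30, 0, 0, 0]
    - [35, 0, 0, 0, 0, 0, 0]

```text
time: 34.6
tool_pos: [563.4, -114.5, 145.4]
tcp_rot: [-179.7, 0.0, 83.1]
ft_force: [1.2, -0.5, -1.7]
finger_gap: 45.0
```

```bash
python3 h.py 530 -310 160 -5.8 12
```

```text
[85, -16.5, -0.8, -1.2, -0.0, 0.0, 0.129],
[85, -16.5, 1.3, -1.2, -0.0, 0.0, 0.129],
[85, -16.2, 3.4, -1.2, -0.0, 0.0, 0.129],
[85, -15.6, 5.5, -1.2, -0.0, 0.0, 0.129],
[85, -14.7, 7.5, -1.2, -0.0, 0.0, 0.129],
[85, -13.7, 9.3, -1.2, -0.0, 0.0, 0.129],
[85, -12.3, 11.0, -1.2, -0.0, 0.0, 0.129],
[85, -10.8, 12.5, -1.2, -0.0, 0.0, 0.129],
[85, -9.1, 13.8, -1.2, -0.0, 0.0, 0.129],
[85, -7.3, 14.8, -1.2, -0.0, 0.0, 0.129],
[85, -5.3, 15.7, -1.2, -0.0, 0.0, 0.129],
[85, -3.2, 16.2, -1.2, -0.0, 0.0, 0.129],
at [ 563.4 -114.5  145.4] yaw 83.1 n 12 gap 45.0 t 34.6 F [ 1.2 -0.5 -1.7]
```

>>> servo_tool:
  motion:
    - [35, -16, -1, -1, 0, 0, 0.129]
    - [35, -16, 1, -1, 0, 0, 0.129]
    - [35, -16, 3, -1, 0, 0, 0.129]
    - [35, -16, 5, -1, 0, 0, 0.129]
    - [35, -15, 7, -1, 0, 0, 0.129]
    - [35, -14, 9, -1, 0, 0, 0.129]
    - [35, -12, 11, -1, 0, 0, 0.129]
    - [35, -11, 12, -1, 0, 0, 0.129]
    - [35, -9, 14, -1, 0, 0, 0.129]
    - [35, -7, 15, -1, 0, 0, 0.129]

```text
time: 35.6
tool_pos: [525.4, -276.2, 143.6]
tcp_rot: [-179.5, 0.8, 6.5]
ft_force: [0.2, -0.5, -1.6]
finger_gap: 45.2
```

>>> servo_tool:
  motion:
    - [35, -5, 16, -1, 0, 0, 0.129]
    - [35, -3, 16, -1, 0, 0, 0.129]
    - [35, 0, 0, 0, 0, 0, 0]
    - [35, 0, 0, 0, 0, 0, 0]

```text
time: 36.0
tool_pos: [515.6, -310.1, 139.3]
tcp_rot: [-179.5, 1.4, -9.1]
ft_force: [-0.1, 0.0, -1.5]
finger_gap: 45.0
```

```bash
python3 - <<'E'
from h import *
T=tcp(); im=snapshot('wrist'); cv2.imwrite('pics/w13.png',im); np.save('w13T.npy',T); print(np.round(T[:3,3],1))
E
python3 h.py 529.2 -332 110 -5.8
```

```text
[ 515.6 -310.1  139.3]
[85, 17.6, 19.9, 28.7, -0.009, 0.024, -0.057],
at [ 515.6 -310.   139.3] yaw -9.0 n 1 gap 45.3 t 36.05 F [-1.   0.4 -1.4]
```

View pics/w13.png

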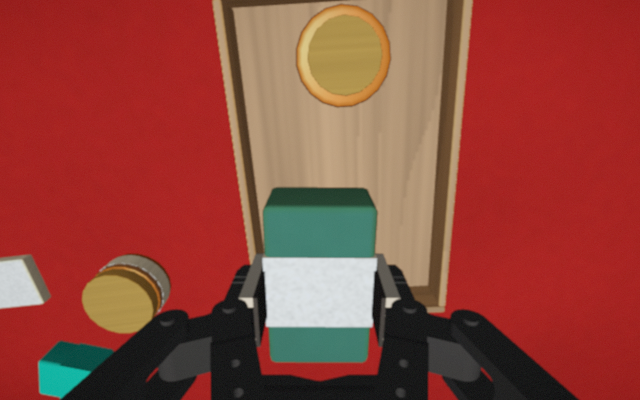

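The jar is upright in the tray and the soap is held level. I'll check how far the soap sits off-centre along the fingers from its band (rows 256–328).

```bash
python3 - <<'E'
from h import *
T=np.load('w13T.npy'); 
f=lambda uv: (np.linalg.inv(T)@np.r_[ray('wrist',uv,T[2,3]+21,T),1])[:3]
for uv in((320,256),(320,328),(320,202),(320,361)): print(uv,np.round(f(uv),1))
print('jar lid',ray('wrist',(344,54),78,T))
E
```

```text
(320, 256) [ 18.3   0.9 -21.4]
(320, 328) [-17.8   0.9 -20.6]
(320, 202) [ 41.6   0.9 -22. ]
(320, 361) [-36.7   0.9 -20.1]
jar lid [ 610.68624012 -339.1429955    78.        ]
```

>>> servo_tool:
  motion:
    - [35, 8, 10, 5, -0.004, 0.012, -0.028]
    - [35, 8, 10, 10, -0.004, 0.012, -0.028]
    - [35, 0, 0, 15, 0, 0, 0]
    - [35, 0, 0, 15, 0, 0, 0]
    - [35, 0, 0, 0, 0, 0, 0]
    - [35, 0, 0, 0, 0, 0, 0]

```text
time: 36.65
tool_pos: [528.5, -326.5, 88.7]
tcp_rot: [-179.8, 0.2, -5.0]
ft_force: [-0.1, 0.8, -0.4]
finger_gap: 45.2
```

```bash
python3 h.py 528.3 -332 16 -5.8
```

```text
[85, 0.2, 2.9, 36.3, -0.002, 0.001, 0.007],
[85, 0.2, 2.8, 36.3, -0.002, 0.001, 0.007],
at [ 528.5 -326.5   88.7] yaw -5.0 n 2 gap 45.2 t 36.65 F [-0.1  0.8 -0.4]
```

>>> servo_tool:
  motion:
    - [35, 0, 5.5, 5, 0, 0, 0.014]
    - [35, 0, 0, 10, 0, 0, 0]
    - [35, 0, 0, 10, 0, 0, 0]
    - [35, 0, 0, 10, 0, 0, 0]
    - [35, 0, 0, 10, 0, 0, 0]
    - [35, 0, 0, 10, 0, 0, 0]
    - [35, 0, 0, 5, 0, 0, 0]
    - [35, 0, 0, 0, 0, 0, 0]
    - [35, 0, 0, 0, 0, 0, 0]

```text
time: 37.55
tool_pos: [527.7, -331.5, 23.4]
tcp_rot: [-179.8, 0.2, -5.9]
ft_force: [0.3, 0.2, -0.7]
finger_gap: 45.0
```

```bash
python3 h.py 528.3 -332 15 -5.8
```

```text
[85, 0.7, 0.4, 8.4, -0.004, 0.003, -0.002],
at [ 527.7 -331.5   23.4] yaw -5.9 n 1 gap 45.0 t 37.55 F [ 0.3  0.2 -0.7]
```

>>> servo_tool:
  motion:
    - [35, 0.5, 0.5, 2.5, 0, 0, 0]
    - [35, 0, 0, 2.5, 0, 0, 0]
    - [35, 0, 0, 2, 0, 0, 0]
    - [35, 0, 0, 1, 0, 0, 0]
    - [35, 0, 0, 1, 0, 0, 0]
    - [35, 0, 0, 0, 0, 0, 0]

```text
time: 38.15
tool_pos: [529.3, -332.9, 15.5]
tcp_rot: [-179.8, 0.0, -5.9]
ft_force: [-0.2, -0.2, -1.0]
finger_gap: 44.6
```

```bash
python3 h.py 528.3 -332 15 -5.8
```

```text
[85, -1.1, -0.8, 0.5, -0.003, 0.001, -0.002],
at [ 529.3 -332.9   15.5] yaw -5.9 n 1 gap 44.6 t 38.15 F [-0.2 -0.2 -1. ]
```

>>> servo_tool:
  motion:
    - [35, 0, 0, 1, 0, 0, 0]
    - [35, 0, 0, 0, 0, 0, 0]
    - [55, 0, 0, 0, 0, 0, 0]
    - [65, 0, 0, 0, 0, 0, 0]
    - [65, 0, 0, 0, 0, 0, 0]
    - [65, 0, 0, -10, 0, 0, 0]
    - [65, 0, 0, -35, 0, 0, 0]
    - [65, 0, 0, -45, 0, 0, 0]
    - [65, 0, 0, -45, 0, 0, 0]
    - [65, 0, 0, -40, 0, 0, 0]

```text
time: 39.15
tool_pos: [525.4, -330.5, 189.7]
tcp_rot: [-179.4, 0.7, -5.9]
ft_force: [-0.5, -0.6, -0.1]
finger_gap: 65.0
```

>>> servo_tool:
  motion:
    - [65, 0, -40, -20, 0, 0, 0]
    - [65, 0, -45, -20, 0, 0, 0]
    - [65, 0, -45, 0, 0, 0, 0]
    - [65, 0, -45, 0, 0, 0, 0]
    - [65, 0, -30, 0, 0, 0, 0]
    - [65, 0, 0, 0, 0, 0, 0]

```text
time: 39.75
tool_pos: [551.8, -124.0, 250.3]
tcp_rot: [-179.9, -0.6, -6.2]
ft_force: [-0.6, -0.9, 0.1]
finger_gap: 64.8
```

```bash
python3 - <<'E'
from h import *
s=snapshot('side'); t=snapshot('top'); cv2.imwrite('pics/fin.png',np.vstack([np.hstack([s[100:400,220:470],t[80:380,130:500]])]))
print(sense()['tool_pos'],sense()['time'])
w=snapshot('wrist'); cv2.imwrite('pics/fw.png',w)
E
```

```text
[ 551.57814155 -126.98838806  250.00624508] 39.85
```

View pics/fin.png

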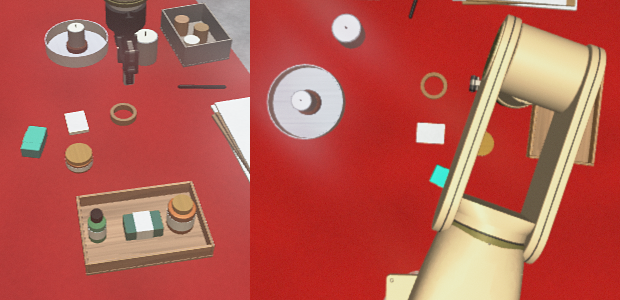

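The final picture shows the candle upright on the coaster in the middle of the tin. In the tray, the bottle and jar stand at opposite ends with the soap flat between them, and the squat jar hasn't moved. In the top view the candle looks shifted on the coaster, but that matches the parallax expected for its height. Handing in.

```bash
python3 -c "from bench import *; print(hand_in())"
```

```text
the job is handed in; nothing more can be done
None
```

Both gifts are made up, and I handed the job in at about 40 s of the 125 s allowed. No verdict came back.

- **Tin:** the coaster lies flat in the middle, within about 1.5 mm of the centre I measured. The candle stands upright on it, released within about 1 mm of that same centre. A close-up and the side view after release both showed it centred and upright.
- **Tray:** the tall jar stands near the far end and the slim bottle near the end closest to the robot. The soap lies flat between them, released within about 2 mm of the tray's centre. I placed them in the order asked.
- **Left alone:** the squat jar, the larger candle, the turquoise bar and the oddments were not touched.

**Last checks:** the side view after the last release showed everything in place and upright, with the gripper clear. In the last top view the arm hid most of the tray, so the bottle and soap were checked only in the side view. In that top view the candle looks off-centre on the coaster by about the 16 mm of parallax expected for its height. The arm strayed 5–10 mm during fast moves, so I corrected it before each grasp and release. Measured forces stayed under 5 N.

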